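# Unlock a tape roll from its spindle and stand it in the leaning rest

### The job

Free the brown sanding-tape roll from the upright spindle (turn it anticlockwise, feeling for where its notches meet the spindle's cross pin) and lift it straight off. Lay it flat on the bench top between the spindle and the rest and let go, then take it again with a tilted grip and stand it on its edge in the wooden rest, sitting on the two dowels with its flat side against the backboard. Leave the bulb handle, the carving and the iron plane where they are.

Things in the scene. Friction and masses are not known exactly. Their poses are not given: they have to be found in the camera images.
- roll_mid (a point): Centre, half-way up, of the brown sanding-tape roll, a ring on a grey core: 62 mm outside diameter, 36 mm high, about 0.16 kg. Its z is the roll's axis (up at the start). The core has a 20 mm through bore with two opposite full-height notches, 14 mm wide and reaching 20 mm from the axis, along the roll's +x and -x. Both ends are alike.
- stand: Fixed round wooden foot, 76 mm across, origin at the centre of its underside, z up; a collar 38 mm across, 25 mm high carries the roll. Out of it rises a 16 mm steel spindle to 73 mm height. The roll is clear of the spindle when its centre is more than 91 mm above the bench.
- pin_mid (a point): Middle of the brass cross pin through the spindle, 66 mm high; pin 7 mm thick, 34 mm long, 2 mm above the roll's top. It holds the roll down unless the notches lie under it (within about 10 degrees). Its direction varies and is NOT given by this pose: turn the roll anticlockwise, seen from above, 20 to 90 degrees from the start, trying gently upward until it comes.
- rest: Fixed wooden rest for one roll, base 86 x 80 x 12 mm (45 mm in front of the origin to 41 mm behind); origin on the bench below the seat, z up, open front -x (roughly to the robot), backboard at +x. The backboard (36 mm wide, top 73 mm high) leans back 20 degrees; two 8 mm dowels 36 mm apart, square to the board, rise to the front and carry the roll's edge.
- rest_seat (a point): Where the centre of the seated roll lies: 60 mm above the bench over the rest's origin; axes as the rest. The seated roll's axis points to the front (-x) and 20 degrees upward, its back face flat on the backboard 18 mm behind this point.
- bulb_handle: Loose reddish-brown bulb-shaped wooden handle, 51 mm wide, 85 mm tall, standing; origin at its underside. A bystander.
- carving: Loose half-carved rosette piece of pale wood, 59 x 104 x 32 mm, lying; origin at its underside. A bystander.
- plane: Loose small iron plane with black knob and handle, 42 x 137 x 71 mm, standing; origin at its underside. A bystander.
Not all that is in view belongs to the job. What is shaped like the part that bears roll_mid but green or pink is not meant.

How it is judged:
On the way, in this order (a step that is already met when the one before it is completed fails the run):
1. the roll is lifted clear of the spindle (height (world z) of roll_mid above 0.092 m), for 0.05 s.
2. the roll lies flat on the bench top, let go (height (world z) of roll_mid between 0.012 and 0.024 m and angle between the z axis of roll_mid and the z axis of stand, either way round below 0.1 rad and contact force between the fingers and roll below 0.2 N and horizontal distance between roll_mid and stand above 0.06 m), for 0.2 s.
At the end, for the whole second after the job is handed in: The roll stands on its edge in the rest, released and still: its centre within 8 mm of the seat point and its axis within about 7 degrees of the seated lean (20 degrees from the rest's x axis) (distance between roll_mid and rest_seat below 0.008 m and angle between the z axis of roll_mid and the x axis of rest, either way round between 0.23 and 0.47 rad and contact force between the fingers and roll below 0.1 N and linear speed of roll below 0.02 m/s); the robot touches nothing.
It fails at once if the bulb handle is moved more than 25 mm (distance of bulb_handle from where it was at the start of the episode above 0.025 m).
It fails at once if the carving is moved more than 25 mm (distance of carving from where it was at the start of the episode above 0.025 m).
It fails at once if the plane is moved more than 25 mm (distance of plane from where it was at the start of the episode above 0.025 m).
It also fails if it takes over 61 s, if anything falls off the work surface, if the arm or the gripper's body presses on something with over 40 N, if the wrist force passes 120 N, or if a joint passes its speed limit or range.

### The arm

A 7-joint arm with a two-finger parallel gripper is mounted at the origin on the work surface; the furniture and walls round the work are solid. World frame = base frame: x ahead of the robot, y to its left, z up, the work surface at z = 0. Lengths are in m, angles in rad, forces in N, time in s.
With the tool pointing down it reaches from about 0.425 to 0.95 m from the base axis. Payload 4.7 kg.
Tool frame: the origin (TCP) lies at the very end of the fingers, on their centre line; the grasp point (between the pads) lies 19 mm behind it (r.grip_point_offset is the distance from the TCP to the grasp point, in m); z points along the fingers, y is the direction in which the jaws open and shut (so a half turn about z gives the same grasp; the last joint's range is limited). The gripper opens to 85 mm and grips with 20 to 120 N. Pads are 22 mm wide; open, the fingers measure 114 mm over their backs; the gripper's body (76 mm by 85 mm) begins 54 mm behind the grasp point. The pads swing forward as they close: fully open they stand 13 mm farther back than shut.
Start: joints at [1.242, 0.469, -0.049, 1.532, 0.024, 1.141, -0.082], TCP at [0.199, -0.645, 0.231] pointing down, gripper open.
Joint ranges: [-2.59, 2.59], [-0.33, 1.99], [-1.39, 1.29], [0.1, 2.45], [-1.04, 4.18], [0.21, 1.99], [-2.66, 2.66]. Speed limits (rad/s): [2.57, 2.57, 3.14, 3.14, 3.14, 3.14, 3.14].

### API

Orientations are given as a rotation vector (axis times angle).
In Python, from workcell import r gives the robot as it stands. The module is installed in compiled form; this text tells all that it offers.
- The arm moves only by the shell command python3 -m jog 'ROWS' [FORCE]. ROWS is JSON, a list of rows, each a list of 7 numbers: the turn, a rotation vector about the tool's x, y, z in rad, then the shift along the tool's x, y, z in mm, then the opening, from 0 (shut) to 1 (fully open). In form: [[wx, wy, wz, tx, ty, tz, jaw], ...]. A call has 1 to 20 rows; each row shifts and turns the commanded pose from where the row before left it, along the tool's axes as they then stand; what a row does not reach is not made up. A row lasts 1/8 s, in which the tool goes at most 62.5 mm and 10.7 degrees, less where a joint would pass 70% of its speed; a pose out of reach is approached as far as the arm can. A call with a gripper value outside its range is refused whole. The fingers move at their own pace and stop on an object; FORCE is the grip in N (left out, the last holds). Time passes only in rows, so rows that do not move let the fingers close. It gives the time, the measured TCP pose, the force and the opening at its end, in the units of the state.
- r.observe(): the state, without advancing time (a new reading comes with each control period).
- r.grab_frame(name): name is "scene" or "top"; returns (picture, depth): 384x512x3 uint8, red, green, blue; 384x512 float32, m along the optical axis (not along the pixel's ray), 0 where there is no reading.
- r.camera_params(name): a dict with "intrinsics" (3x3 intrinsics, pixels), "extrinsics" (4x4, takes a point from camera to world coordinates). Camera axes: x right, y down, z forward; pixel columns grow to the right and rows downward; lengths in m; the calibration is good to about 2 mm. A picture is of the moment at which its call begins. camera_params takes no time and is no camera call.
- r.sign_off(): hands the job in, once; it reports no verdict.
Trained networks look in the newest picture that a camera, given by its name, has taken for a name from the list of things; names that differ only in an ending like _2 or _b are one class to them, and where a whole thing is asked for, a point or a joint stands for the part that bears it (a point fixed in the world has none). Each returns a list of dicts, best first, with "conf" (0 to 1); they miss things now and then, are a little off and sometimes report something else, mostly with a low value. They report only what shows in the picture. A call takes as long as a camera call. They do not tell look-alikes from the thing itself.
- r.look_for(camera, name): "point" ([column, row] in pixels, amid what is visible of it).
- r.trace(camera, name): "pixels" (384x512 bool, what is visible of it) and "point" ([column, row] in pixels, amid what is visible of it).
- r.mark_of(camera, name): "point" ([column, row] in pixels: a listed point, or the origin of a listed thing).
The state is a dict: "clock": time; "joint_pos": joint angles; "joint_velocities": joint speeds; "effort": joint torques, N m; "position": TCP position; "tool_rot": TCP orientation; "contact_force": force on the tool from outside, world axes, zero at the start; "torque": the same for the moment, N m; "finger_gap": finger opening in m.
Only numpy, scipy, OpenCV 4.12 (cv2) and the standard library are available. Lean on these libraries where they do the work, as an engineer would, in place of code of your own. Each camera call takes 0.05 s, during which the arm holds its last target.

## Working session

There is one attempt and no reset: what is moved stays moved. The work goes in short steps, Python scripts to look and compute and a shell command to move; the robot and the scene stay as the last step left them, time stands still between calls to the robot, and variables do not carry over. Pictures are saved under pics/ and viewed, and the job is handed in when it is done.

```bash
mkdir -p pics; cat > h.py <<'E'
import numpy as np, cv2
from scipy.spatial.transform import Rotation as R
from workcell import r
def snap(n,fn):
    p,d=r.grab_frame(n); cv2.imwrite('pics/'+fn,p[:,:,::-1]); return p,d
def w(cam,px,depth):
    c=r.camera_params(cam);K=c['intrinsics'];T=np.array(c['extrinsics'])
    u,v=px; p=np.array([(u-K[0][2])/K[0][0]*depth,(v-K[1][2])/K[1][1]*depth,depth,1])
    return (T@p)[:3]
def wz(cam,px,z):
    a=w(cam,px,.1);b=w(cam,px,1.); return a+(b-a)*(z-a[2])/(b[2]-a[2])
def proj(cam,P):
    c=r.camera_params(cam);K=np.array(c['intrinsics']);T=np.linalg.inv(np.array(c['extrinsics']))
    q=T[:3,:3]@np.array(P)+T[:3,3]; q=K@q; return q[:2]/q[2]
def cloud(cam,d):
    c=r.camera_params(cam);K=np.array(c['intrinsics']);T=np.array(c['extrinsics'])
    v,u=np.mgrid[:384,:512]; P=np.stack([(u-K[0,2])/K[0,0]*d,(v-K[1,2])/K[1,1]*d,d],-1)
    return P@T[:3,:3].T+T[:3,3]
E
python3 - <<'E'
from h import *
s=r.observe(); print(s)
for c in('scene','top'):
    snap(c,c+'0.png'); print(c,np.round(r.camera_params(c)['extrinsics'],3))
    for n in('roll_mid','pin_mid','stand','rest','rest_seat','bulb_handle','carving','plane'):
        print(n,[(np.round(m['point'],1),round(m['conf'],2)) for m in r.mark_of(c,n)])
E
```

```text
{'clock': 0.0, 'joint_pos': array([ 1.2421075 ,  0.46944407, -0.04861485,  1.5337308 ,  0.0240999 ,
        1.14096371, -0.08227148]), 'joint_velocities': array([-5.71700105e-04,  1.26894752e-04,  5.20244841e-04,  2.71422456e-04,
        1.53064447e-03,  6.31844112e-04,  1.41211317e-05]), 'effort': array([-8.62810739e-04, -5.10309613e+01, -4.71021817e-02, -2.37705517e+01,
        1.06103823e-02,  7.61154253e-03, -1.09883047e-05]), 'position': array([ 0.19918623, -0.64432057,  0.23024408]), 'tool_rot': array([-3.10444077e+00, -4.68979980e-01,  5.56885873e-04]), 'contact_force': array([ 1.72958672,  0.33111277, -0.09164932]), 'torque': array([0.00985008, 0.00132673, 0.02225466]), 'finger_gap': 0.08542918523310629}
scene [[-0.804 -0.341  0.487  0.071]
 [-0.594  0.49  -0.638  0.45 ]
 [-0.021 -0.802 -0.597  0.642]
 [ 0.     0.     0.     1.   ]]
roll_mid [(array([212.3, 209.3]), 0.97), (array([256.8, 168.5]), 0.66), (array([328.1, 217.2]), 0.62), (array([179.6, 200.7]), 0.56)]
pin_mid []
stand [(array([213.3, 223.4]), 0.52)]
rest [(array([291.3, 178.7]), 0.58)]
rest_seat [(array([139.9, 236.7]), 0.69), (array([294.6, 159.1]), 0.66)]
bulb_handle [(array([214.2, 185.1]), 0.84)]
carving [(array([138.5, 238.7]), 0.66)]
plane [(array([338.1, 178. ]), 0.82)]
top [[-0.026 -0.997  0.078  0.432]
 [-1.     0.027  0.01  -0.169]
 [-0.012 -0.077 -0.997  1.184]
 [ 0.     0.     0.     1.   ]]
roll_mid [(array([279.2, 257. ]), 0.76), (array([306.7, 165.3]), 0.71), (array([216.6, 180.8]), 0.69), (array([215.3, 140.1]), 0.63)]
pin_mid [(array([217.7, 176.3]), 0.5)]
stand [(array([221. , 176.4]), 0.44)]
rest [(array([316. , 196.2]), 0.92)]
rest_seat [(array([321.7, 198.6]), 0.85)]
bulb_handle [(array([256.3, 145.1]), 0.73)]
carving [(array([170.4, 144.9]), 0.6)]
plane []
```

```bash
python3 - <<'E'
import cv2
for c,(x0,y0,x1,y1) in {'scene':(100,100,400,300),'top':(130,100,350,290)}.items():
    i=cv2.imread(f'pics/{c}0.png')[y0:y1,x0:x1]; cv2.imwrite(f'pics/{c}0c.png',cv2.resize(i,None,fx=2.6 if c=='scene' else 3,fy=2.6 if c=='scene' else 3,interpolation=cv2.INTER_CUBIC))
E
```

```text
(no output)
```

View pics/scene0c.png

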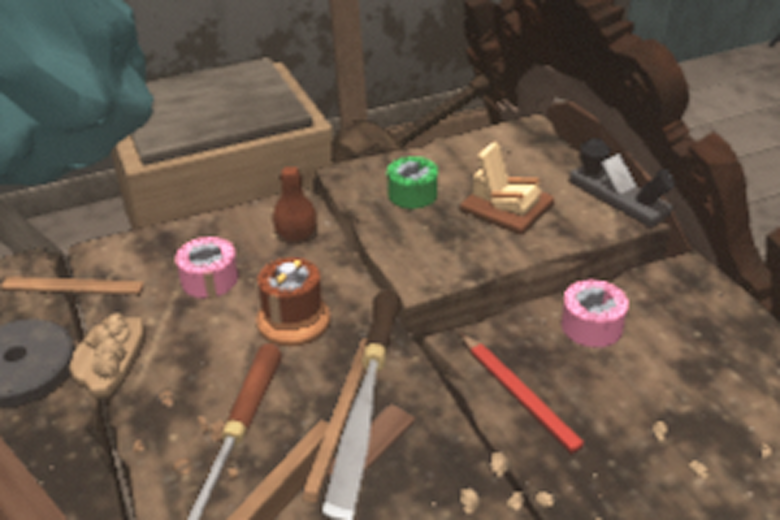

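View pics/top0c.png

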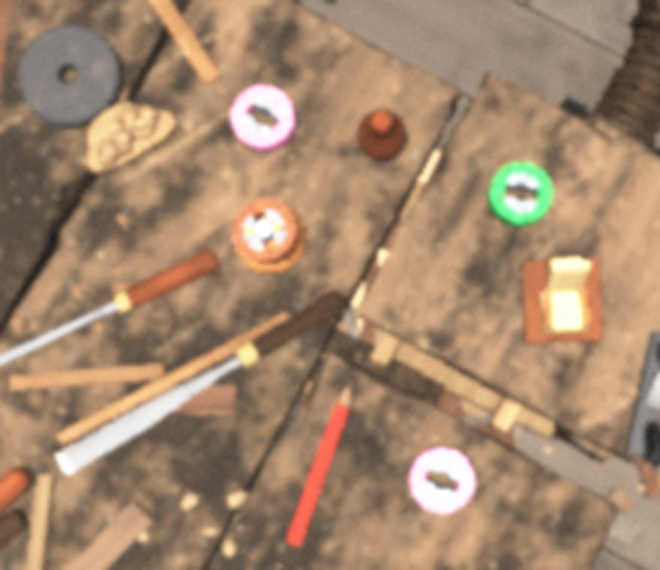

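View pics/top0.png

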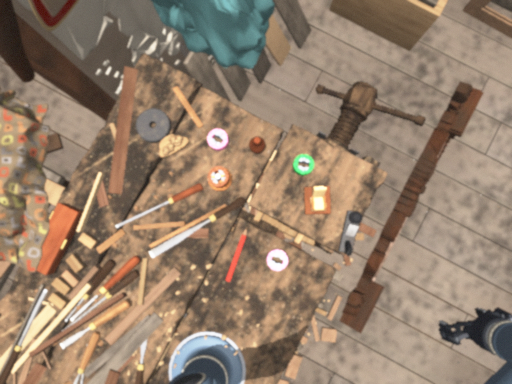

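View pics/scene0.png

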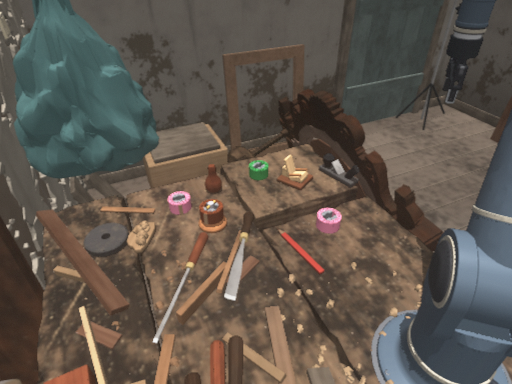

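```bash
python3 - <<'E'
from h import *
ds={}
for c in('scene','top'):
    p,d=snap(c,c+'1.png'); ds[c]=d; P=cloud(c,d)
    for n in('roll_mid','stand','rest','bulb_handle','carving','plane'):
        for m in r.trace(c,n)[:3]:
            q=P[m['pixels']&(d>0)]; q=q[q[:,2]>.008] if len(q) else q
            if len(q): print(c,n,np.round(m['point']),round(m['conf'],2),len(q),np.round(q.min(0),3),np.round(q.max(0),3),np.round(np.median(q,0),3))
np.savez('d0.npz',**ds)
for c,(u,v,h) in {'scene':(212,208,24),'top':(217,178,22)}.items():
    i=cv2.imread(f'pics/{c}1.png')[v-h:v+h,u-h:u+h]; cv2.imwrite(f'pics/{c}1roll.png',cv2.resize(i,(580,580),interpolation=cv2.INTER_CUBIC))
E
```

```text
scene roll_mid [256. 168.] 0.9 292 [ 0.589 -0.338  0.008] [ 0.651 -0.275  0.038] [ 0.614 -0.298  0.032]
scene roll_mid [327. 218.] 0.87 472 [ 0.301 -0.249  0.008] [ 0.359 -0.186  0.038] [ 0.329 -0.207  0.033]
scene roll_mid [210. 210.] 0.84 434 [ 0.554 -0.079  0.024] [ 0.616 -0.016  0.069] [ 0.572 -0.035  0.057]
scene stand [217. 227.] 0.68 176 [ 0.55  -0.079  0.008] [ 0.616 -0.01   0.027] [ 0.565 -0.029  0.012]
scene rest [292. 174.] 0.97 569 [ 0.466 -0.391  0.008] [ 0.552 -0.308  0.074] [ 0.509 -0.334  0.025]
scene bulb_handle [212. 182.] 0.72 314 [ 0.661 -0.186  0.008] [ 0.706 -0.141  0.087] [ 0.677 -0.158  0.039]
scene bulb_handle [210. 210.] 0.43 450 [ 0.554 -0.079  0.012] [ 0.616 -0.016  0.069] [ 0.573 -0.035  0.056]
scene carving [138. 233.] 0.95 554 [0.657 0.049 0.008] [0.728 0.142 0.032] [0.69  0.106 0.015]
scene plane [336. 175.] 0.8 577 [ 0.344 -0.473  0.008] [ 0.474 -0.408  0.065] [ 0.412 -0.437  0.023]
top roll_mid [279. 260.] 0.68 253 [ 0.303 -0.252  0.009] [ 0.36  -0.198  0.043] [ 0.329 -0.224  0.036]
top roll_mid [215. 141.] 0.66 281 [ 0.675 -0.08   0.008] [ 0.735 -0.021  0.041] [ 0.702 -0.05   0.035]
top roll_mid [306. 164.] 0.58 296 [ 0.589 -0.341  0.009] [ 0.65  -0.283  0.041] [ 0.619 -0.312  0.035]
top stand [350. 228.] 0.74 595 [ 0.344 -0.478  0.009] [ 0.472 -0.416  0.07 ] [ 0.411 -0.445  0.024]
top stand [228. 182.] 0.64 29 [ 0.551 -0.088  0.009] [ 0.6   -0.05   0.016] [ 0.566 -0.081  0.012]
top rest [319. 201.] 0.83 698 [ 0.467 -0.394  0.008] [ 0.553 -0.314  0.076] [ 0.51 -0.35  0.02]
top bulb_handle [256. 146.] 0.73 222 [ 0.662 -0.196  0.009] [ 0.712 -0.147  0.09 ] [ 0.679 -0.171  0.041]
top carving [175. 143.] 0.93 447 [0.659 0.044 0.008] [0.729 0.137 0.036] [0.695 0.093 0.017]
top plane [350. 228.] 0.98 608 [ 0.344 -0.478  0.008] [ 0.475 -0.416  0.07 ] [ 0.414 -0.445  0.026]
```

View pics/scene1roll.png

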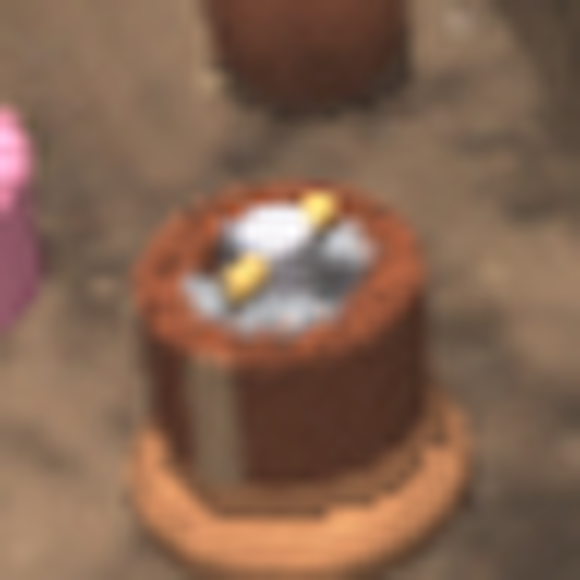

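View pics/top1roll.png

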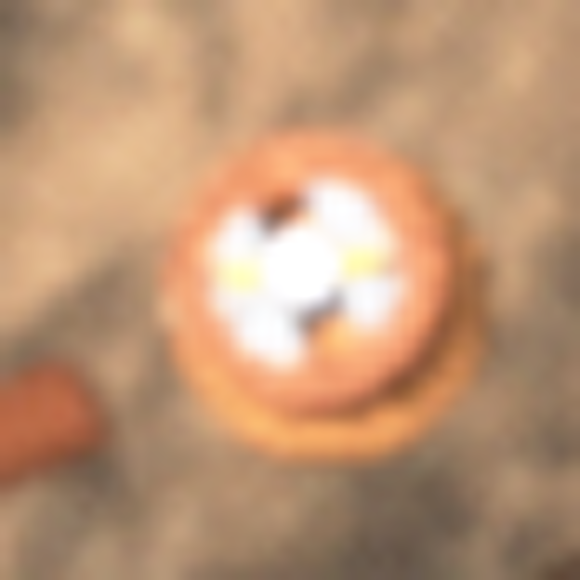

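```bash
python3 - <<'E'
from h import *
D=np.load('d0.npz')
# pin / notch directions
def cr(c,p,h,u,v): return (u-h+p[0]*2*h/580-.5, v-h+p[1]*2*h/580-.5)
for c,h,u,v,pin,no in (('top',22,217,178,[(240,272),(362,262)],[(283,208),(322,320)]),('scene',24,212,208,[(245,278),(320,208)],[(222,240),(350,268)])):
    a,b=[wz(c,cr(c,p,h,u,v),.0695) for p in pin]; e,f=[wz(c,cr(c,p,h,u,v),.061) for p in no]
    ang=lambda q:np.degrees(np.arctan2(q[1],q[0]))%180
    print(c,'pin',ang(b-a),np.round((a+b)/2,4),np.linalg.norm(b-a),'notch',ang(f-e),np.round((e+f)/2,4),np.linalg.norm(f-e),'ccw',(ang(b-a)-ang(f-e))%180)
for c in('scene','top'):
    P=cloud(c,D[c]); d=D[c]
    # roll circle fit top face
    m=(abs(P[...,0]-.585)<.05)&(abs(P[...,1]+.05)<.05)&(P[...,2]>.052)&(P[...,2]<.064)
    q=P[m][:,:2].astype(np.float32); (cc,rad)=cv2.minEnclosingCircle(q); print(c,'roll',np.round(cc,4),rad, np.median(P[m][:,2]))
    m=(abs(P[...,0]-.51)<.07)&(abs(P[...,1]+.35)<.055)&(P[...,2]>.007)&(P[...,2]<.02)
    q=P[m][:,:2].astype(np.float32)*1000; print(c,'rest',cv2.minAreaRect(q))
    m=(abs(P[...,0]-.51)<.07)&(abs(P[...,1]+.35)<.055)&(P[...,2]>.06)
    q=P[m]; print(' board top',np.round(q.mean(0),4),np.round(q.min(0),3),np.round(q.max(0),3))
    # heights between
    for x in np.arange(.48,.64,.03):
        print(round(x,2),[ (round(float(P[(abs(P[...,0]-x)<.015)&(abs(P[...,1]-y)<.01)][:,2].max()*1000),0) if ((abs(P[...,0]-x)<.015)&(abs(P[...,1]-y)<.01)).any() else None) for y in np.arange(-.1,-.29,-.02)])
i=cv2.imread('pics/top1.png')[150:250,230:370]; cv2.imwrite('pics/rest.png',cv2.resize(i,None,fx=5,fy=5,interpolation=cv2.INTER_CUBIC))
E
```

```text
top pin 93.14048143114492 [ 0.5846 -0.0512  0.0695] 0.027533773041722387 notch 17.97338842435704 [ 0.5864 -0.0507  0.061 ] 0.027124054685112163 ccw 75.16709300678788
scene pin 95.54407948059851 [ 0.5818 -0.048   0.0695] 0.02695904510864293 notch 16.75006888363359 [ 0.5863 -0.0529  0.061 ] 0.030220580798577885 ccw 78.79401059696492
scene roll [ 0.585  -0.0477] 0.032149989157915115 0.06001048072497306
scene rest ((508.60345458984375, -349.51068115234375), (86.28308868408203, 82.98233032226562), 0.03423841670155525)
 board top [ 0.5362 -0.3459  0.0675] [ 0.53  -0.371  0.06 ] [ 0.546 -0.33   0.074]
0.48 [31.0, 23.0, None, 0.0, 1.0, 0.0, 2.0, 1.0, 1.0, 1.0]
0.51 [34.0, 32.0, 1.0, 0.0, -0.0, 1.0, 1.0, 1.0, 1.0, 1.0]
0.54 [20.0, 1.0, 2.0, 0.0, 1.0, 1.0, 0.0, 3.0, 1.0, 1.0]
0.57 [2.0, 1.0, 1.0, 2.0, 0.0, 1.0, 1.0, 0.0, 0.0, -1.0]
0.6 [2.0, 1.0, 1.0, 1.0, 0.0, 0.0, 2.0, 2.0, -0.0, 36.0]
0.63 [None, -1.0, 1.0, 1.0, 1.0, 2.0, 1.0, 0.0, 0.0, 36.0]
top roll [ 0.5851 -0.0525] 0.031322237104177475 0.06031149027776839
top rest ((510.09112548828125, -353.986083984375), (78.83795166015625, 84.31767272949219), 88.19911193847656)
 board top [ 0.5374 -0.3539  0.0699] [ 0.531 -0.371  0.06 ] [ 0.543 -0.336  0.076]
0.48 [36.0, 18.0, -565.0, 2.0, 3.0, 4.0, 5.0, 3.0, 3.0, 2.0]
0.51 [36.0, 33.0, 3.0, 5.0, 3.0, 5.0, 4.0, 3.0, 4.0, 4.0]
0.54 [6.0, 20.0, 2.0, 3.0, 4.0, 5.0, 4.0, 3.0, 3.0, 7.0]
0.57 [10.0, 4.0, 7.0, 4.0, 4.0, 5.0, 2.0, 5.0, 4.0, 4.0]
0.6 [4.0, 5.0, 5.0, 5.0, 2.0, 4.0, 3.0, 3.0, 3.0, 40.0]
0.63 [5.0, 5.0, 4.0, 6.0, 3.0, 3.0, 4.0, 3.0, 4.0, 39.0]
```

View pics/rest.png

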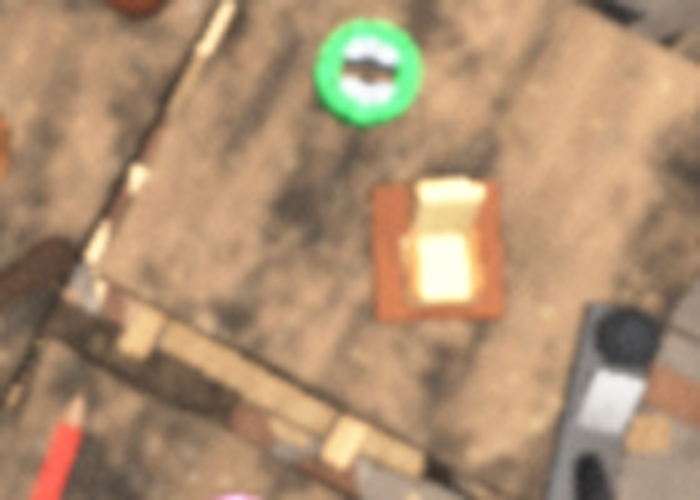

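```bash
cat >> h.py <<'E'
def rel(p=None,yaw=None,Rt=None,after=False):
    """rows needed: turn rotvec (tool), shift mm in current tool axes (before turn) and after"""
    s=r.observe(); R0=R.from_rotvec(s['tool_rot']); 
    if yaw is not None: # tool down, tool y at angle yaw(deg)
        a=np.radians(yaw); y=np.array([np.cos(a),np.sin(a),0]); z=np.array([0,0,-1.]); x=np.cross(y,z); Rt=R.from_matrix(np.stack([x,y,z],1))
    Rt=R0 if Rt is None else Rt
    rv=(R0.inv()*Rt).as_rotvec(); dp=(np.array(p)-s['position'])*1000 if p is not None else np.zeros(3)
    print('turn',np.round(rv,3),'deg',np.round(np.degrees(np.linalg.norm(rv)),1),'shift(before)',np.round(R0.inv().apply(dp),1),'shift(after)',np.round(Rt.inv().apply(dp),1))
def st():
    s=r.observe(); M=R.from_rotvec(s['tool_rot']).as_matrix()
    print('t',round(s['clock'],2),'p',np.round(s['position']*1000,1),'y_t',np.round(M[:,1],3),'z_t',np.round(M[:,2],3),'F',np.round(s['contact_force'],1),'T',np.round(s['torque'],2),'gap',round(s['finger_gap']*1000,1),'q',np.round(s['joint_pos'],2))
E
python3 - <<'E'
from h import *
D=np.load('d0.npz')
P=np.concatenate([cloud(c,D[c]).reshape(-1,3)+([0,.0024,0] if c=='top' else [0,-.0024,0]) for c in D])
v=P[:,:2]-[.585,-.05]; rr=np.hypot(*v.T); an=np.degrees(np.arctan2(v[:,1],v[:,0]))
for a in range(-180,180,20):
    print(a,[int(1000*P[(rr>lo)&(rr<lo+.01)&(abs(an-a)<10),2].max()) if ((rr>lo)&(rr<lo+.01)&(abs(an-a)<10)).any() else None for lo in (.04,.05,.06,.07,.08)])
for y in (17,-73): rel([.585,-.05,.13],y)
E
```

```text
-180 [4, 1, 2, 4, 15]
-160 [2, 4, 1, 3, 33]
-140 [4, 3, 4, 3, 36]
-120 [4, 5, 3, 7, 1]
-100 [4, 4, 4, 1, 6]
-80 [3, 2, 3, 2, 3]
-60 [2, 2, 4, 5, 3]
-40 [2, 3, 2, 3, 4]
-20 [3, 2, 5, 4, 4]
0 [2, 2, 2, 3, 32]
20 [6, 3, 3, 6, 3]
40 [3, 4, 5, 3, 5]
60 [4, 3, 4, 4, 4]
80 [2, 2, 4, 3, 4]
100 [2, 23, 28, 26, 27]
120 [3, 24, 27, 29, 27]
140 [2, 7, 5, 4, 6]
160 [4, 4, 3, 3, 5]
turn [ 0.     0.    -1.568] deg 89.8 shift(before) [ 544.1 -454.5  101.3] shift(after) [456.2 542.7 101.3]
turn [ 0.    -0.     0.003] deg 0.2 shift(before) [ 544.1 -454.5  101.3] shift(after) [ 542.7 -456.2  101.3]
```

```bash
python3 -m jog '[[0,0,0,38.9,-32.5,0,1],[0,0,0,38.9,-32.5,0,1],[0,0,0,38.9,-32.5,0,1],[0,0,0,38.9,-32.5,0,1],[0,0,0,38.9,-32.5,0,1],[0,0,0,38.9,-32.5,0,1],[0,0,0,38.9,-32.5,0,1],[0,0,0,38.9,-32.5,0,1],[0,0,0,38.9,-32.5,0,1],[0,0,0,38.9,-32.5,0,1],[0,0,0,38.9,-32.5,0,1],[0,0,0,38.9,-32.5,0,1],[0,0,0,38.9,-32.5,0,1],[0,0,0,38.9,-32.5,0,1]]'
python3 -c "
from h import *
st();rel([.585,-.05,.13],17)"
```

```text
clock: 3.35
position: [0.5862, -0.0482, 0.2315]
tool_rot: [3.106, 0.469, 0.001]
contact_force: [0.4, -0.9, 0.3]
finger_gap: 0.0858
t 3.35 p [586.2 -48.2 231.5] y_t [ 0.295 -0.956  0.001] z_t [ 0.001 -0.    -1.   ] F [ 0.4 -0.9  0.3] T [-0.02 -0.02 -0.04] gap 85.8 q [ 0.3   0.35 -0.37  1.73  0.14  1.08 -1.39]
turn [ 1.000e-03  0.000e+00 -1.568e+00] deg 89.8 shift(before) [ -1.7   1.3 101.5] shift(after) [ -1.4  -1.7 101.5]
```

```bash
python3 -m jog '[[0,0,-0.174,0,0,8,1],[0,0,-0.174,0,0,8,1],[0,0,-0.174,0,0,8,1],[0,0,-0.174,0,0,8,1],[0,0,-0.174,0,0,8,1],[0,0,-0.174,0,0,8,1],[0,0,-0.174,0,0,8,1],[0,0,-0.174,0,0,8,1],[0,0,-0.174,0,0,8,1]]'
python3 - <<'E'
from h import *
st();rel([.585,-.05,.031],17)
for c in('scene','top'): 
    p,d=snap(c,c+'2.png'); u,v=np.round(proj(c,[.585,-.05,.1])).astype(int); cv2.imwrite(f'pics/{c}2c.png',cv2.resize(p[v-50:v+50,u-50:u+50,::-1],(500,500),interpolation=cv2.INTER_CUBIC)); print(c,u,v,proj(c,r.observe()['position']))
E
```

```text
clock: 4.47
position: [0.5854, -0.0496, 0.1592]
tool_rot: [1.864, 2.528, -0.0]
contact_force: [0.0, 0.5, -0.1]
finger_gap: 0.0855
t 4.47 p [585.4 -49.6 159.2] y_t [0.955 0.296 0.   ] z_t [ 0. -0. -1.] F [ 0.   0.5 -0.1] T [ 0.02 -0.01  0.02] gap 85.5 q [ 0.52  0.49 -0.68  1.79  0.36  0.99 -0.01]
turn [0.    0.    0.004] deg 0.2 shift(before) [ -0.2  -0.6 128.2] shift(after) [ -0.3  -0.5 128.2]
scene 209 193 [207.25270002 174.4719126 ]
top 216 174 [213.25555286 171.37768061]
```

View pictures.

```bash
python3 -c "
import cv2,numpy as np
cv2.imwrite('pics/b2.png',np.hstack([cv2.imread('pics/scene2c.png')[:,:400],cv2.imread('pics/top2c.png')[:,:400]]))"
```

```text
(no output)
```

View pics/b2.png

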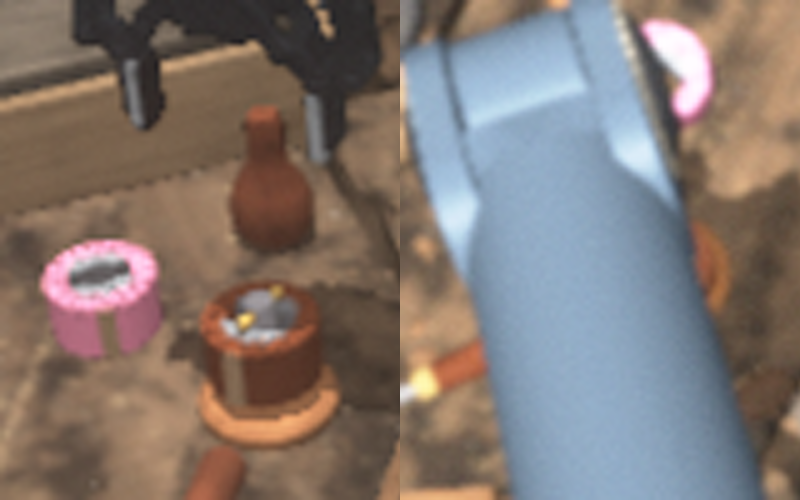

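```bash
python3 -m jog '[[0,0,0,0,0,30,1],[0,0,0,0,0,30,1],[0,0,0,0,0,25,1],[0,0,0,0,0,20,1],[0,0,0,0,0,15,1],[0,0,0,0,0,8,1],[0,0,0,0,0,0,1]]'
python3 - <<'E'
from h import *
st();rel([.585,-.05,.031],17)
p,d=snap('scene','s3.png');u,v=212,195; cv2.imwrite('pics/s3c.png',cv2.resize(p[v-40:v+40,u-40:u+40,::-1],(560,560),interpolation=cv2.INTER_CUBIC))
E
```

```text
clock: 5.45
position: [0.5854, -0.0493, 0.0312]
tool_rot: [-1.871, -2.523, 0.0]
contact_force: [0.2, 0.2, 0.0]
finger_gap: 0.0851
t 5.45 p [585.4 -49.3  31.2] y_t [ 0.957  0.291 -0.   ] z_t [-0. -0. -1.] F [0.2 0.2 0. ] T [-0.   -0.02  0.01] gap 85.1 q [ 0.44  0.65 -0.58  1.88  0.5   0.76 -0.13]
turn [-0.    -0.    -0.002] deg 0.1 shift(before) [-0.6 -0.5  0.2] shift(after) [-0.6 -0.5  0.2]
```

View pics/s3c.png

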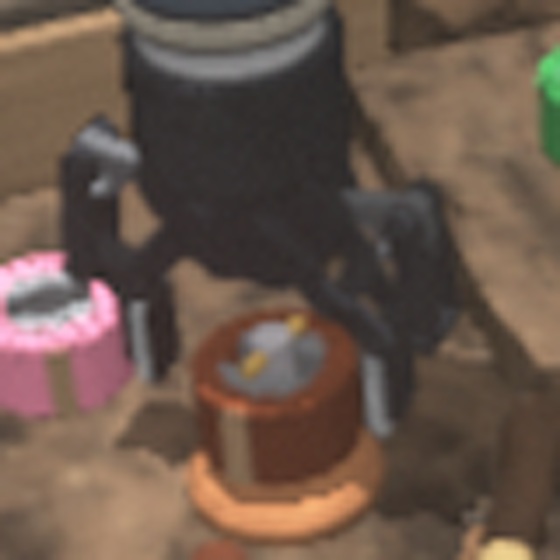

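```bash
python3 -m jog '[[0,0,0,0,0,0,0.5],[0,0,0,0,0,0,0.5],[0,0,0,0,0,0,0.5],[0,0,0,0,0,0,0.5],[0,0,0,0,0,0,0.5]]' 40
python3 -c "
from h import *
st()"
```

```text
clock: 6.12
position: [0.5855, -0.0495, 0.0324]
tool_rot: [1.871, 2.523, -0.001]
contact_force: [-3.0, 0.0, 4.3]
finger_gap: 0.0615
t 6.12 p [585.5 -49.5  32.4] y_t [0.957 0.29  0.   ] z_t [ 0.001 -0.001 -1.   ] F [-3.   0.   4.3] T [-0.14  0.45 -0.01] gap 61.5 q [ 0.44  0.64 -0.58  1.88  0.5   0.76 -0.13]
```

```bash
python3 -m jog '[[0,0,0,0,0,-0.5,0.5],[0,0,-0.15,0,0,0,0.5],[0,0,-0.15,0,0,0,0.5],[0,0,-0.15,0,0,0,0.5],[0,0,-0.15,0,0,0,0.5],[0,0,-0.15,0,0,0,0.5],[0,0,-0.15,0,0,0,0.5],[0,0,-0.15,0,0,0,0.5],[0,0,-0.15,0,0,0,0.5],[0,0,0,0,0,0,0.5]]'
python3 - <<'E'
from h import *
st()
p,d=snap('scene','s4.png');u,v=212,205; cv2.imwrite('pics/s4c.png',cv2.resize(p[v-30:v+30,u-30:u+30,::-1],(560,560),interpolation=cv2.INTER_CUBIC))
E
```

```text
clock: 7.38
position: [0.5846, -0.0486, 0.0324]
tool_rot: [-0.117, -3.138, -0.001]
contact_force: [-4.5, 0.4, 6.8]
finger_gap: 0.0614
t 7.38 p [584.6 -48.6  32.4] y_t [0.075 0.997 0.001] z_t [-0.001  0.001 -1.   ] F [-4.5  0.4  6.8] T [0.19 0.82 0.01] gap 61.4 q [ 0.63  0.75 -0.87  1.87  0.74  0.88  0.89]
```

View pics/s4c.png

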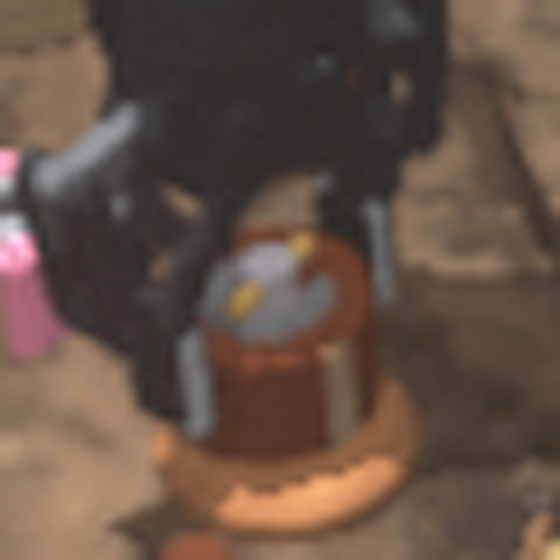

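```bash
python3 -m jog '[[0,0,-0.13,0,0,0,0.5],[0,0,0,0,0,-1,0.5],[0,0,0,0,0,-1,0.5],[0,0,0,0,0,-1,0.5],[0,0,0,0,0,-1,0.5],[0,0,0,0,0,0,0.5]]'
python3 -c "
from h import *
st()"
```

```text
clock: 8.18
position: [0.5851, -0.0498, 0.0357]
tool_rot: [0.085, -3.14, 0.001]
contact_force: [-0.8, -0.9, -1.4]
finger_gap: 0.0615
t 8.18 p [585.1 -49.8  35.7] y_t [-0.054  0.999 -0.001] z_t [-0.    -0.001 -1.   ] F [-0.8 -0.9 -1.4] T [-0.29  0.24 -0.05] gap 61.5 q [ 0.64  0.76 -0.9   1.87  0.75  0.9   1.  ]
```

```bash
python3 -m jog '[[0,0,0,0,0,-1.5,0.5],[0,0,0,0,0,-1.5,0.5],[0,0,0,0,0,-1.5,0.5],[0,0,0,0,0,0,0.5]]'
python3 -c "
from h import *
st()"
```

```text
clock: 8.68
position: [0.585, -0.0496, 0.0404]
tool_rot: [0.085, -3.14, 0.001]
contact_force: [-2.7, -0.8, -1.6]
finger_gap: 0.0615
t 8.68 p [585.  -49.6  40.4] y_t [-0.054  0.999 -0.   ] z_t [-0.001 -0.001 -1.   ] F [-2.7 -0.8 -1.6] T [-0.32  0.51 -0.01] gap 61.5 q [ 0.65  0.75 -0.9   1.87  0.75  0.9   1.01]
```

```bash
python3 -m jog '[[0,0,0,0,0,-5,0.5],[0,0,0,0,0,-8,0.5],[0,0,0,0,0,-10,0.5],[0,0,0,0,0,-12,0.5],[0,0,0,0,0,-15,0.5],[0,0,0,0,0,-15,0.5],[0,0,0,0,0,-8,0.5],[0,0,0,0,0,0,0.5]]'
python3 - <<'E'
from h import *
st();rel([.535,-.19,.115],90)
p,d=snap('scene','s5.png');u,v=212,190; cv2.imwrite('pics/s5c.png',cv2.resize(p[v-40:v+40,u-40:u+40,::-1],(560,560),interpolation=cv2.INTER_CUBIC))
E
```

```text
clock: 9.68
position: [0.586, -0.0492, 0.1143]
tool_rot: [-0.085, 3.138, -0.0]
contact_force: [-0.7, -0.3, -1.8]
finger_gap: 0.0617
t 9.68 p [586.  -49.2 114.3] y_t [-0.054  0.999 -0.   ] z_t [ 0.002 -0.    -1.   ] F [-0.7 -0.3 -1.8] T [-0.05  0.01 -0.01] gap 61.7 q [ 0.7   0.66 -0.98  1.82  0.65  1.01  1.08]
turn [-0.     0.002  0.054] deg 3.1 shift(before) [  58.5 -137.8   -0.8] shift(after) [  51.  -140.8   -0.7]
```

View pics/s5c.png

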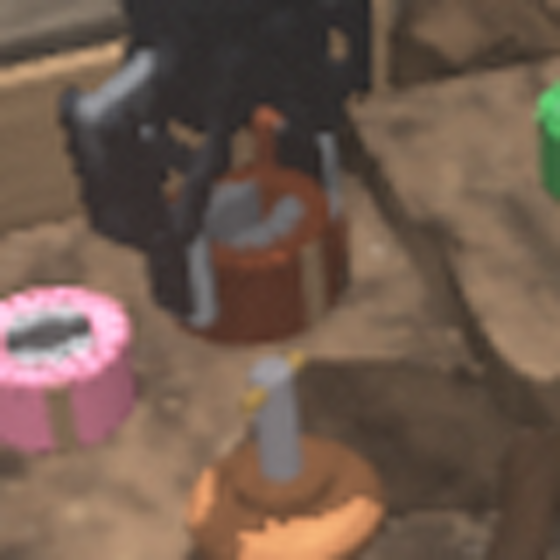

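```bash
python3 -m jog '[[0,0,0.054,10,-23,0,0.5],[0,0,0,10,-29,0,0.5],[0,0,0,10,-29,0,0.5],[0,0,0,10,-29,0,0.5],[0,0,0,10,-29,0,0.5],[0,0,0,0,0,20,0.5],[0,0,0,0,0,30,0.5],[0,0,0,0,0,25,0.5],[0,0,0,0,0,15,0.5],[0,0,0,0,0,8,0.5],[0,0,0,0,0,0,0.5]]'
python3 -c "
from h import *
st();rel([.535,-.19,.008],90)"
```

```text
clock: 11.1
position: [0.5367, -0.1884, 0.0151]
tool_rot: [0.001, -3.141, -0.001]
contact_force: [0.3, 0.8, -1.7]
finger_gap: 0.0614
t 11.1 p [ 536.7 -188.4   15.1] y_t [-0.001  1.     0.   ] z_t [-0.  0. -1.] F [ 0.3  0.8 -1.7] T [-0.02  0.   -0.07] gap 61.4 q [ 0.89  0.76 -0.87  1.92  0.78  0.84  1.17]
turn [ 0.    -0.     0.001] deg 0.0 shift(before) [ 1.7 -1.6  7.1] shift(after) [ 1.7 -1.6  7.1]
```

```bash
python3 -m jog '[[0,0,0,0,0,3,0.5],[0,0,0,0,0,2,0.5],[0,0,0,0,0,1,0.5],[0,0,0,0,0,1,0.5],[0,0,0,0,0,0,0.5]]'
python3 -c "
from h import *
st()"
```

```text
clock: 11.72
position: [0.5366, -0.1889, 0.0083]
tool_rot: [-0.0, 3.142, -0.0]
contact_force: [-0.0, 1.0, -2.2]
finger_gap: 0.0615
t 11.72 p [ 536.6 -188.9    8.3] y_t [-0.  1. -0.] z_t [ 0. -0. -1.] F [-0.   1.  -2.2] T [0.02 0.01 0.01] gap 61.5 q [ 0.88  0.77 -0.86  1.93  0.79  0.83  1.16]
```

```bash
python3 -m jog '[[0,0,0,0,0,1,0.5],[0,0,0,0,0,1,0.5],[0,0,0,0,0,0,0.5]]'
python3 - <<'E'
from h import *
st()
p,d=snap('scene','s6.png');u,v=np.round(proj('scene',[.537,-.189,.03])).astype(int); cv2.imwrite('pics/s6c.png',cv2.resize(p[v-35:v+35,u-35:u+35,::-1],(560,560),interpolation=cv2.INTER_CUBIC))
E
```

```text
clock: 12.1
position: [0.5367, -0.1889, 0.0071]
tool_rot: [0.0, -3.142, 0.001]
contact_force: [-2.6, 0.8, 4.9]
finger_gap: 0.0616
t 12.1 p [ 536.7 -188.9    7.1] y_t [-0.     1.    -0.001] z_t [-0.    -0.001 -1.   ] F [-2.6  0.8  4.9] T [ 0.04  0.43 -0.03] gap 61.6 q [ 0.88  0.77 -0.86  1.93  0.79  0.83  1.16]
```

View pics/s6c.png

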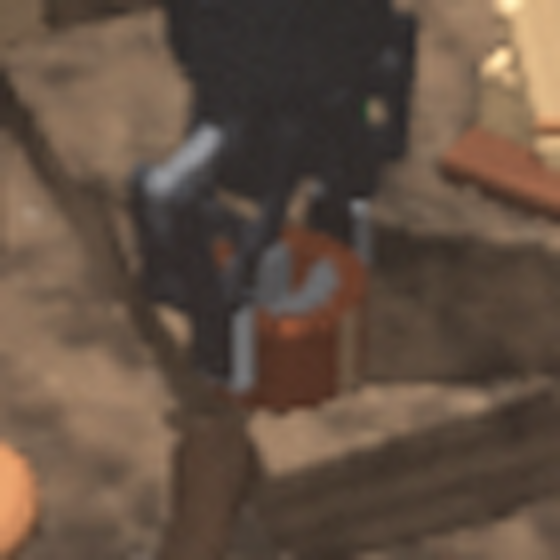

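```bash
python3 -m jog '[[0,0,0,0,0,-0.5,1],[0,0,0,0,0,0,1],[0,0,0,0,0,0,1],[0,0,0,0,0,0,1],[0,0,0,0,0,0,1],[0,0,0,0,0,-15,1],[0,0,0,0,0,-25,1],[0,0,0,0,0,-25,1],[0,0,0,0,0,-20,1],[0,0,0,0,0,0,1]]'
python3 - <<'E'
from h import *
st()
p,d=snap('scene','s7.png');P=cloud('scene',d)
m=(abs(P[...,0]-.537)<.045)&(abs(P[...,1]+.19)<.045)&(P[...,2]>.03)&(P[...,2]<.045)
print(cv2.minEnclosingCircle(P[m][:,:2].astype(np.float32)),np.median(P[m][:,2]),np.percentile(P[m][:,2],[5,95]))
u,v=np.round(proj('scene',[.537,-.189,.03])).astype(int); cv2.imwrite('pics/s7c.png',cv2.resize(p[v-50:v+30,u-40:u+40,::-1],(560,560),interpolation=cv2.INTER_CUBIC))
E
```

```text
clock: 13.4
position: [0.5377, -0.189, 0.0937]
tool_rot: [0.0, 3.138, -0.002]
contact_force: [0.4, 0.0, -0.5]
finger_gap: 0.0856
t 13.4 p [ 537.7 -189.    93.7] y_t [ 0.     1.    -0.001] z_t [ 0.003 -0.001 -1.   ] F [ 0.4  0.  -0.5] T [-0.01  0.01 -0.02] gap 85.6 q [ 0.96  0.66 -0.96  1.88  0.67  0.96  1.25]
((0.5385706424713135, -0.1871192753314972), 0.03251852095127106) 0.03462406435205845 [0.03126424 0.03646248]
```

View pics/s7c.png

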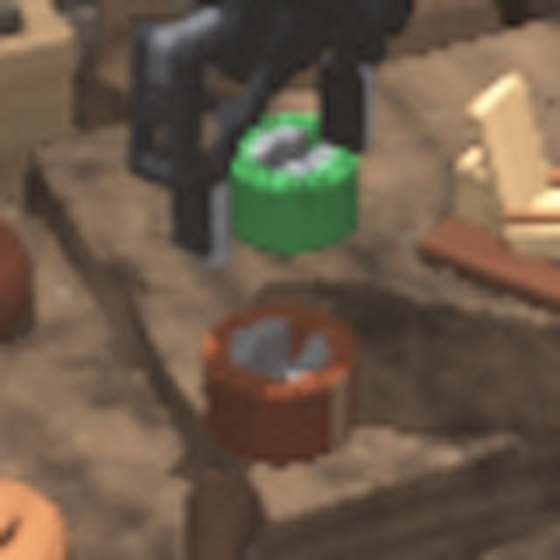

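```bash
cat > kin.py <<'E'
import numpy as np, itertools
from scipy.spatial.transform import Rotation as R
from scipy.optimize import least_squares
lo=np.array([-2.59,-.33,-1.39,.1,-1.04,.21,-2.66]);hi=np.array([2.59,1.99,1.29,2.45,4.18,1.99,2.66])
def fk(q,s,L,psi):
    M=R.identity(); p=np.array([0,0,L[0]])
    for i in range(7):
        M=M*R.from_rotvec(np.array([[0,0,1],[0,1,0]][i%2])*q[i]*s[i])
        if i==2:p=p+M.apply([0,0,L[1]])
        if i==4:p=p+M.apply([0,0,L[2]])
    M=M*R.from_euler('z',psi); p=p+M.apply([0,0,L[3]])
    return p,M
def fit(data,verbose=True):
    best=None
    for s in itertools.product([1,-1],repeat=4):
        s=[s[0],1,s[1],1,s[2],1,s[3]]
        for psi in np.arange(4)*np.pi/2:
            f=lambda x:np.concatenate([np.r_[(fk(q,s,x[:4],x[4])[0]-p),.2*(fk(q,s,x[:4],x[4])[1].inv()*Rt).as_rotvec()] for q,p,Rt in data])
            o=least_squares(f,[.3,.42,.4,.3,psi],max_nfev=30)
            if best is None or o.cost<best[0]: best=(o.cost,s,o.x)
    return best
E
python3 - <<'E'
from kin import *
q=[([1.2421,.4694,-.0486,1.5337,.0241,1.141,-.0823],[.1992,-.6443,.2302],[-3.10444,-.46898,.0006]),
([.3,.35,-.37,1.73,.14,1.08,-1.39],[.5862,-.0482,.2315],[3.106,.469,.001]),
([.52,.49,-.68,1.79,.36,.99,-.01],[.5854,-.0496,.1592],[1.864,2.528,0]),
([.63,.75,-.87,1.87,.74,.88,.89],[.5846,-.0486,.0324],[-.117,-3.138,-.001]),
([.96,.66,-.96,1.88,.67,.96,1.25],[.5377,-.189,.0937],[0,3.138,-.002])]
data=[(np.array(a),np.array(b),R.from_rotvec(c)) for a,b,c in q]
b=fit(data);print(b)
for a,p,Rt in data:
    f=fk(a,b[1],b[2][:4],b[2][4]);print(np.round((f[0]-p)*1000,1),np.round((f[1].inv()*Rt).as_rotvec(),3))
E
```

```text
(np.float64(0.0018177406393353553), [-1, 1, -1, 1, -1, 1, -1], array([-0.70458154,  0.60281905,  0.42844246, -0.56985621,  1.56768661]))
[34.3 24.1 -6.6] [ 0.    -0.     0.003]
[-16.1  29.9   1. ] [ 0.001 -0.007 -0.001]
[ 2.9 15.3  2.7] [-0.001 -0.002 -0.003]
[17.6 -4.6  1.6] [0.001 0.003 0.007]
[ 8.3 -3.7  1.3] [-0.006 -0.004 -0.006]
```

```bash
cat >> kin.py <<'E'
S=[-1,1,-1,1,-1,1,-1];PSI=np.pi/2
def mats(q):
    M=R.identity();out=[]
    for i in range(7):
        M=M*R.from_rotvec(np.array([[0,0,1],[0,1,0]][i%2])*q[i]*S[i]); out.append(M)
    return out
def A(q):
    m=[R.identity()]+mats(q); return np.hstack([k.as_matrix() for k in m])  # 3x24
E
python3 - <<'E'
from kin import *
q=[([1.2421,.4694,-.0486,1.5337,.0241,1.141,-.0823],[.1992,-.6443,.2302]),
([.3,.35,-.37,1.73,.14,1.08,-1.39],[.5862,-.0482,.2315]),([.52,.49,-.68,1.79,.36,.99,-.01],[.5854,-.0496,.1592]),
([.44,.65,-.58,1.88,.5,.76,-.13],[.5854,-.0493,.0312]),([.63,.75,-.87,1.87,.74,.88,.89],[.5846,-.0486,.0324]),
([.7,.66,-.98,1.82,.65,1.01,1.08],[.586,-.0492,.1143]),([.88,.77,-.86,1.93,.79,.83,1.16],[.5366,-.1889,.0083]),
([.96,.66,-.96,1.88,.67,.96,1.25],[.5377,-.189,.0937])]
a=np.vstack([A(k[0]) for k in q]); b=np.concatenate([k[1] for k in q])
pr=np.zeros(24); pr[2]=.3;pr[3*3+2]=.42;pr[5*3+2]=.4;pr[7*3+2]=.3
lam=np.full(24,.003)*10; lam[[2,11,17,23]]=.003
sc=np.zeros(24)
# allowed: z L's plus x,y offsets after joints 1..5
W=np.diag(lam); x=np.linalg.lstsq(np.vstack([a,W]),np.r_[b,lam*pr],rcond=None)[0]
print(np.round(x.reshape(8,3)*1000,0)); print(np.round((a@x-b).reshape(-1,3)*1000,1)); np.save('off.npy',x)
E
```

```text
[[   3.   -2. -201.]
 [  12.  -11.   -5.]
 [ -21.  -11.    1.]
 [  12.  -17.  565.]
 [  21.  -17.    1.]
 [ -13.    5.  455.]
 [  -4.    5.   -4.]
 [   4.    1. -122.]]
[[-0.   0.  -0.3]
 [-0.  -0.1  0.4]
 [ 0.5  0.4 -0.5]
 [-0.5  0.1  0.5]
 [ 0.7 -2.3  0.9]
 [-0.7  1.7  0.8]
 [ 0.4  2.1 -1.2]
 [-0.3 -1.9 -0.7]]
```

```bash
cat > fitoff.py <<'E'
from kin import *
Q=[([1.2421,.4694,-.0486,1.5337,.0241,1.141,-.0823],[.1992,-.6443,.2302]),
([.3,.35,-.37,1.73,.14,1.08,-1.39],[.5862,-.0482,.2315]),([.52,.49,-.68,1.79,.36,.99,-.01],[.5854,-.0496,.1592]),
([.44,.65,-.58,1.88,.5,.76,-.13],[.5854,-.0493,.0312]),([.63,.75,-.87,1.87,.74,.88,.89],[.5846,-.0486,.0324]),
([.7,.66,-.98,1.82,.65,1.01,1.08],[.586,-.0492,.1143]),([.88,.77,-.86,1.93,.79,.83,1.16],[.5366,-.1889,.0083]),
([.96,.66,-.96,1.88,.67,.96,1.25],[.5377,-.189,.0937])]
def offs(extra=[]):
    q=Q+extra
    a=np.vstack([A(k[0]) for k in q]); b=np.concatenate([k[1] for k in q])
    pr=np.zeros(24); pr[2]=.285;pr[11]=.45;pr[17]=.4;pr[23]=.364
    lam=np.full(24,.05); lam[[2,11,17,23]]=.003
    x=np.linalg.lstsq(np.vstack([a,np.diag(lam)]),np.r_[b,lam*pr],rcond=None)[0]
    return x,(a@x-b).reshape(-1,3)
def ik(p,Rt,x,q0):
    f=lambda q:np.r_[(A(q)@x-p)*5,(mats(q)[-1]*R.from_euler('z',PSI)).inv().__mul__(Rt).as_rotvec(),.01*(q-q0)]
    o=least_squares(f,np.clip(q0,lo+.01,hi-.01),bounds=(lo,hi)); e=f(o.x); return o.x,np.linalg.norm(e[:3])/5*1000,np.linalg.norm(e[3:6])
def frame(y,d):
    y=np.array(y,float);d=np.array(d,float); return R.from_matrix(np.stack([np.cross(y,d),y,d],1))
E
python3 - <<'E'
from fitoff import *
x,e=offs(); print(np.round(x.reshape(8,3)*1000),np.round(abs(e).max()*1000,1))
qa=np.array(Q[-1][0]); qb=np.array([.6,.6,-.1,1.85,.1,.9,-1.6])
for name,sy,q0 in(('+y',1,qa),('-y',-1,qb)):
  for tau in (20,30,-20):
    t=np.radians(tau); d=[-np.sin(t),0,-np.cos(t)]
    g=np.array([.537,-.189,.025]); r1=ik(g+.019*np.array(d),frame([0,sy,0],d),x,q0)
    ph=np.radians(70-tau); d2=np.array([np.sin(ph),0,-np.cos(ph)]); a=np.array([-np.cos(np.radians(20)),0,np.sin(np.radians(20))])
    g2=np.array([.5105,-.3517,.06])+.007*a; r2=ik(g2+.019*d2,frame([0,sy,0],d2),x,r1[0])
    print(name,tau,np.round(r1[0],2),np.round(r1[1:],3),'| final',np.round(r2[0],2),np.round(r2[1:],3))
E
```

```text
[[   2.   -2. -200.]
 [   7.  -11.   -2.]
 [ -14.  -11.    0.]
 [   5.  -14.  558.]
 [  11.  -14.    0.]
 [  -3.    3.  459.]
 [  -8.    3.   -2.]
 [   3.    2. -128.]] 2.1
+y 20 [ 0.95  0.71 -0.89  2.03  0.64  1.11  1.24] [0. 0.] | final [ 1.01  0.85 -0.93  1.52  0.89  0.27  1.37] [0.006 0.   ]
+y 30 [ 0.99  0.66 -0.9   2.08  0.56  1.26  1.29] [0.002 0.   ] | final [ 1.04  0.84 -0.92  1.58  0.85  0.4   1.41] [0.006 0.   ]
+y -20 [ 0.8   0.79 -0.81  1.8   0.96  0.56  1.04] [0.009 0.   ] | final [ 1.1   1.01 -1.39  1.33  2.64  0.21 -0.09] [4.081 0.041]
-y 20 [ 0.46  0.53 -0.21  2.06  0.24  0.91 -1.5 ] [0.002 0.   ] | final [ 0.96  0.8  -0.81  1.53  0.61  0.21 -1.55] [0.04 0.  ]
-y 30 [ 0.46  0.49 -0.2   2.11  0.25  1.09 -1.48] [0.003 0.   ] | final [ 0.86  0.73 -0.59  1.6   0.2   0.27 -1.23] [0.007 0.   ]
-y -20 [ 0.43  0.65 -0.26  1.84  0.21  0.33 -1.51] [0.005 0.   ] | final [ 0.98  0.82 -1.03  1.36 -1.04  0.21  0.19] [39.432  0.33 ]
```

```bash
sed -i 's/lam\[\[2,11,17,23\]\]=.003/lam[[11,17]]=.003; lam[[2,23]]=.05 if not extra else .003/' fitoff.py
cat > try.py <<'E'
from fitoff import *
def run(x,taus=(20,30,40),opts=('+y','-y')):
  qa=np.array(Q[-1][0]); qb=np.array([.6,.6,-.1,1.85,.1,.9,-1.6])
  for name,sy,q0 in(('+y',1,qa),('-y',-1,qb)):
   for tau in taus:
    t=np.radians(tau); d=[-np.sin(t),0,-np.cos(t)]
    g=np.array([.537,-.189,.025]); r1=ik(g+.019*np.array(d),frame([0,sy,0],d),x,q0)
    ph=np.radians(70-tau); d2=np.array([np.sin(ph),0,-np.cos(ph)]); a=np.array([-np.cos(np.radians(20)),0,np.sin(np.radians(20))])
    g2=np.array([.5105,-.3517,.06])+.007*a; r2=ik(g2+.019*d2,frame([0,sy,0],d2),x,r1[0])
    print(name,tau,np.round(r1[0],2),np.round(r1[1:],3),'| final',np.round(r2[0],2),np.round(r2[1:],3))
if __name__=='__main__':
  x,e=offs(); print(np.round(x.reshape(8,3)*1000),np.round(abs(e).max()*1000,1)); run(x)
E
python3 try.py
```

```text
[[  1.  -7. 271.]
 [ 12. -15. -14.]
 [-25. -15.   0.]
 [ 23. -15. 538.]
 [-16. -15.   0.]
 [ -0.   9. 440.]
 [-11.   9. -13.]
 [  2.   0. 351.]] 4.1
+y 20 [ 0.75  0.91 -0.82  1.67  0.66  1.26  1.25] [0.006 0.   ] | final [ 1.79  1.26 -1.39  2.24  2.09  0.5   0.71] [0.031 0.001]
+y 30 [ 0.67  0.98 -0.78  1.54  0.62  1.46  1.28] [0.01 0.  ] | final [ 1.72  1.16 -1.39  2.18  1.76  0.58  0.9 ] [0.026 0.   ]
+y 40 [ 0.61  1.07 -0.75  1.4   0.59  1.65  1.3 ] [0.014 0.   ] | final [ 1.39  0.71 -0.88  2.11  1.02  0.21  1.35] [0.024 0.   ]
-y 20 [ 0.35  0.74 -0.18  1.71  0.22  1.06 -1.52] [0.004 0.   ] | final [ 1.51  0.78 -0.83  2.13 -1.04  0.21  0.46] [14.265  0.229]
-y 30 [ 0.3   0.83 -0.16  1.57  0.21  1.27 -1.52] [0.007 0.   ] | final [ 1.66  1.   -1.23  2.17  1.75  0.38 -2.31] [0.057 0.001]
-y 40 [ 0.27  0.93 -0.13  1.44  0.2   1.48 -1.51] [0.011 0.   ] | final [ 1.39  0.71 -0.88  2.11  0.99  0.21 -1.75] [0.057 0.001]
```

```bash
python3 -m jog '[[0,0.175,0,0,0,-2,1],[0,0.175,0,0,0,0,1],[0,0.175,0,0,0,0,1],[0,0.175,0,0,0,0,1],[0,0,0,0,0,0,1]]'
python3 - <<'E'
from h import *
from fitoff import *
import try as T
E
python3 - <<'E'
import importlib; T=importlib.import_module('try')
from h import *; from fitoff import *
st(); s=r.observe(); ex=[(s['joint_pos'],s['position'])]; np.savez('ex.npz',q=ex[0][0],p=ex[0][1])
x,e=offs(ex); print(np.round(x.reshape(8,3)*1000),np.round(e*1000,1)); np.save('off.npy',x); T.run(x)
E
```

```text
clock: 14.08
position: [0.5367, -0.1877, 0.0898]
tool_rot: [0.003, -2.437, -0.002]
contact_force: [0.2, 0.5, 0.6]
finger_gap: 0.0854
t 14.07 p [ 536.7 -187.7   89.8] y_t [-0.002  1.     0.002] z_t [-0.648  0.    -0.762] F [0.2 0.5 0.6] T [-0.03 -0.64 -0.01] gap 85.4 q [ 0.64  0.95 -0.79  1.43  0.53  1.74  1.32]
[[  1.  -6. 217.]
 [ 17. -14.  -0.]
 [-29. -14.   0.]
 [ 25. -17. 537.]
 [-12. -17.   0.]
 [ -6.  10. 442.]
 [ -4.  10.  -0.]
 [  2.   0. 298.]] [[ 0.4  0.1 -0.2]
 [-0.1 -0.3  0. ]
 [-1.   0.9 -0.3]
 [ 0.7 -0.8 -0. ]
 [ 0.4 -1.7  1.1]
 [ 0.9  1.9  1.7]
 [-1.1  3.8 -1.7]
 [-0.1 -4.  -0.3]
 [ 0.  -0.  -0.2]]
+y 20 [ 0.76  0.89 -0.82  1.71  0.66  1.24  1.24] [0.005 0.   ] | final [ 1.73  1.22 -1.39  2.2   2.07  0.49  0.67] [0.032 0.001]
+y 30 [ 0.7   0.96 -0.79  1.59  0.62  1.44  1.27] [0.008 0.   ] | final [ 1.67  1.14 -1.39  2.14  1.72  0.58  0.9 ] [0.025 0.   ]
+y 40 [ 0.64  1.03 -0.75  1.49  0.58  1.62  1.29] [0.012 0.   ] | final [ 1.37  0.71 -0.9   2.08  0.98  0.24  1.38] [0.02 0.  ]
-y 20 [ 0.36  0.72 -0.19  1.74  0.22  1.04 -1.52] [0.003 0.   ] | final [ 1.73  1.22 -1.39  2.19  2.05  0.49 -2.45] [0.046 0.001]
-y 30 [ 0.32  0.8  -0.16  1.63  0.21  1.24 -1.52] [0.006 0.   ] | final [ 1.56  0.88 -1.12  2.13  1.7   0.27 -2.34] [0.079 0.001]
-y 40 [ 0.28  0.89 -0.13  1.52  0.21  1.44 -1.51] [0.01 0.  ] | final [ 1.34  0.69 -0.85  2.08  0.86  0.21 -1.66] [0.05  0.001]  File "<stdin>", line 3
    import try as T
           ^^^
SyntaxError: invalid syntax
```

```bash
cat > scan.py <<'E'
from fitoff import *
x=np.load('off.npy')
a=np.array([-np.cos(np.radians(20)),0,np.sin(np.radians(20))]); e0=np.array([a[2],0,-a[0]])
def final(tau,beta,sy=1,lift=0,seat=np.array([.5105,-.3517,.06]),off=.006):
    t=np.radians(tau); B=R.from_rotvec(a*np.radians(beta)); e=B.apply(e0); d=-np.cos(t)*a-np.sin(t)*e; y=sy*B.apply([0,1,0])
    g=seat+off*a+lift*e0; return g+.019*d,frame(y,d),d,y
if __name__=='__main__':
  rng=np.random.default_rng(0)
  q0=np.array([.64,.95,-.79,1.43,.53,1.74,1.32])
  for sy in(1,-1):
   for tau in(35,40,45,50):
    for beta in(-20,-10,0,10,20):
     p,Rt,d,y=final(tau,beta,sy); best=None
     for k in range(14):
        q,e1,e2=ik(p,Rt,x,q0 if k==0 else rng.uniform(lo,hi)*.3+.7*np.array([1.2,.8,-.8,2,.8,.6,1.3*sy]))
        if e1<.5 and e2<.01:
            m=np.min(np.minimum(q-lo,hi-q)); 
            if best is None or m>best[0]: best=(m,q)
     print(sy,tau,beta,None if best is None else (round(best[0],2),np.round(best[1],2)))
E
python3 scan.py
```

```text
1 35 -20 (np.float64(0.18), array([ 1.63,  1.02, -1.21,  2.03,  0.96,  0.39,  1.32]))
1 35 -10 (np.float64(0.17), array([ 1.6 ,  0.98, -1.22,  2.06,  1.23,  0.4 ,  1.16]))
1 35 0 (np.float64(0.08), array([ 1.5 ,  0.83, -1.07,  2.1 ,  1.41,  0.29,  1.02]))
1 35 10 (np.float64(0.22), array([ 1.5 ,  0.86, -1.15,  2.14,  1.76,  0.43,  0.81]))
1 35 20 (np.float64(0.26), array([ 1.43,  0.8 , -1.09,  2.19,  2.01,  0.48,  0.63]))
1 40 -20 (np.float64(0.24), array([ 1.57,  0.96, -1.15,  1.99,  0.75,  0.45,  1.49]))
1 40 -10 (np.float64(0.22), array([ 1.54,  0.91, -1.15,  2.03,  1.  ,  0.43,  1.33]))
1 40 0 (np.float64(0.24), array([ 1.51,  0.87, -1.14,  2.07,  1.29,  0.45,  1.14]))
1 40 10 (np.float64(0.13), array([ 1.36,  0.72, -0.97,  2.11,  1.51,  0.34,  0.95]))
1 40 20 (np.float64(0.29), array([ 1.39,  0.78, -1.09,  2.16,  1.82,  0.54,  0.78]))
1 45 -20 (np.float64(0.29), array([ 1.5 ,  0.89, -1.06,  1.95,  0.54,  0.5 ,  1.65]))
1 45 -10 (np.float64(0.29), array([ 1.49,  0.87, -1.1 ,  1.99,  0.85,  0.5 ,  1.45]))
1 45 0 (np.float64(0.26), array([ 1.43,  0.8 , -1.06,  2.03,  1.08,  0.47,  
[... 1624 characters left out ...]
.5 , -1.68]))
-1 45 0 (np.float64(0.28), array([ 1.44,  0.82, -1.08,  2.02,  1.1 ,  0.49, -1.85]))
-1 45 10 (np.float64(0.2), array([ 1.32,  0.71, -0.95,  2.07,  1.3 ,  0.41, -2.01]))
-1 45 20 (np.float64(0.29), array([ 1.37,  0.79, -1.1 ,  2.12,  1.65,  0.62, -2.22]))
-1 50 -20 (np.float64(0.38), array([ 1.42,  0.84, -0.97,  1.9 ,  0.41,  0.59, -1.39]))
-1 50 -10 (np.float64(0.34), array([ 1.4 ,  0.81, -1.  ,  1.94,  0.66,  0.55, -1.55]))
-1 50 0 (np.float64(0.35), array([ 1.39,  0.79, -1.04,  1.98,  0.97,  0.57, -1.77]))
-1 50 10 (np.float64(0.22), array([ 1.21,  0.65, -0.82,  2.04,  1.07,  0.43, -1.85]))
-1 50 20 (np.float64(0.32), array([ 1.19,  0.66, -0.88,  2.09,  1.44,  0.53, -2.13]))
```

```bash
python3 - <<'E'
from h import *; from fitoff import *
st(); d=np.array([-1,0,-1])/2**.5
print(ik(np.array([.5236,-.189,.011]),frame([0,1,0],d),np.load('off.npy'),r.observe()['joint_pos']))
rel([.5236,-.189,.045],Rt=frame([0,1,0],d)); rel([.5236,-.189,.011],Rt=frame([0,1,0],d))
E
```

```text
t 14.07 p [ 536.7 -187.7   89.8] y_t [-0.002  1.     0.002] z_t [-0.648  0.    -0.762] F [0.2 0.5 0.6] T [-0.03 -0.64 -0.01] gap 85.4 q [ 0.64  0.95 -0.79  1.43  0.53  1.74  1.32]
(array([ 0.61421211,  1.06816087, -0.73514922,  1.43448236,  0.56577423,
        1.70631597,  1.29441055]), np.float64(0.0010382892581392803), np.float64(4.329962985444594e-06))
turn [0.    0.081 0.002] deg 4.6 shift(before) [-19.1  -1.4  42.6] shift(after) [-22.5  -1.3  40.9]
turn [0.    0.081 0.002] deg 4.6 shift(before) [-41.1  -1.5  68.5] shift(after) [-46.5  -1.3  65. ]
```

```bash
python3 -m jog '[[0,0.081,0.002,0,-1.3,0,1],[0,0,0,-7.5,0,13.6,1],[0,0,0,-7.5,0,13.6,1],[0,0,0,-7.5,0,13.6,1],[0,0,0,-8,0,8,1],[0,0,0,-8,0,8,1],[0,0,0,-5,0,5,1],[0,0,0,0,0,0,1]]'
python3 - <<'E'
from h import *; from fitoff import *
st(); d=np.array([-1,0,-1])/2**.5
rel([.5236,-.189,.011],Rt=frame([0,1,0],d))
p,d=snap('scene','s8.png');u,v=np.round(proj('scene',[.537,-.189,.03])).astype(int); cv2.imwrite('pics/s8c.png',cv2.resize(p[v-50:v+30,u-40:u+40,::-1],(560,560),interpolation=cv2.INTER_CUBIC))
E
```

```text
clock: 15.08
position: [0.5239, -0.1901, 0.0188]
tool_rot: [-0.002, -2.36, 0.001]
contact_force: [-0.4, 0.3, -0.1]
finger_gap: 0.0855
t 15.07 p [ 523.9 -190.1   18.8] y_t [ 0.001  1.    -0.001] z_t [-0.704  0.    -0.71 ] F [-0.4  0.3 -0.1] T [ 0.03 -0.76 -0.01] gap 85.5 q [ 0.62  1.06 -0.74  1.43  0.56  1.72  1.3 ]
turn [ 0.     0.004 -0.002] deg 0.2 shift(before) [-5.2  1.1  5.8] shift(after) [-5.3  1.1  5.7]
```

View pics/s8c.png

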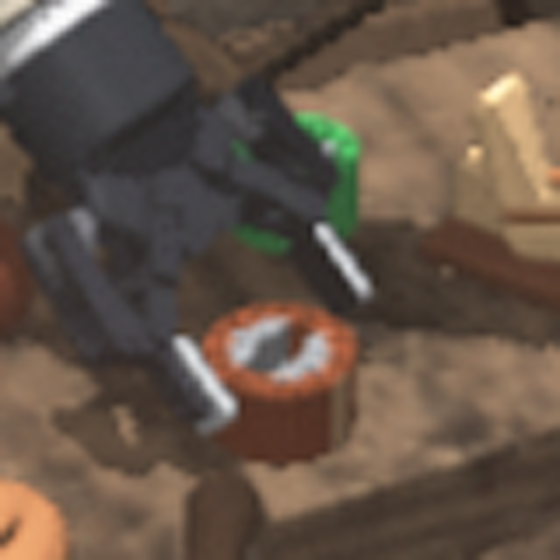

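```bash
python3 -m jog '[[0,0,0,-4.8,1,4.8,1],[0,0,0,0,0,0,0.5],[0,0,0,0,0,0,0.5],[0,0,0,0,0,0,0.5],[0,0,0,0,0,0,0.5],[0,0,0,0,0,0,0.5]]' 60
python3 - <<'E'
from h import *; from fitoff import *
st()
p,d=snap('scene','s9.png');u,v=np.round(proj('scene',[.537,-.189,.03])).astype(int); cv2.imwrite('pics/s9c.png',cv2.resize(p[v-50:v+30,u-40:u+40,::-1],(560,560),interpolation=cv2.INTER_CUBIC))
E
```

```text
clock: 15.88
position: [0.5245, -0.1892, 0.0129]
tool_rot: [-0.002, -2.362, 0.001]
contact_force: [3.4, -0.0, 3.6]
finger_gap: 0.0611
t 15.88 p [ 524.5 -189.2   12.9] y_t [ 0.001  1.    -0.001] z_t [-0.703  0.    -0.711] F [ 3.4 -0.   3.6] T [ 0.06 -0.81 -0.1 ] gap 61.1 q [ 0.62  1.06 -0.74  1.43  0.57  1.71  1.3 ]
```

View pics/s9c.png

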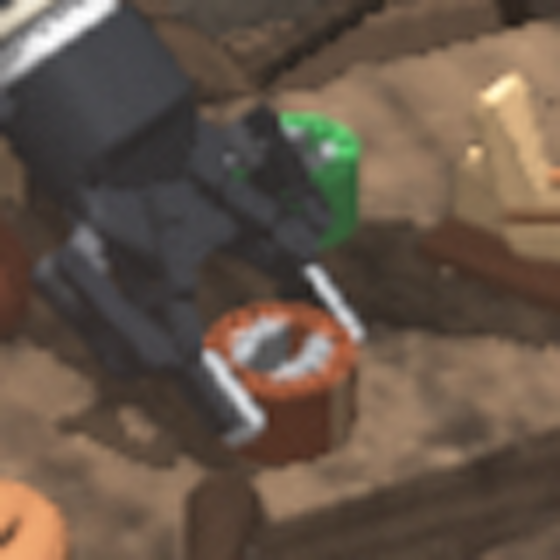

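```bash
python3 -m jog '[[0,0,0,8,0,-8,0.5],[0,0,0,15,0,-15,0.5],[0,0,0,20,0,-20,0.5],[0,0,0,20,0,-20,0.5],[0,0,0,12,0,-12,0.5],[0,0,0,0,0,0,0.5]]'
cat >> h.py <<'E'
C_T=np.array([-5.3,0,-12.4])/1000  # roll centre in tool frame
A_T=np.array([.703,0,-.711])
def pre(l,f,seat=(.5105,-.3517,.06),C=C_T):
    import scan
    _,Rt,d,y=scan.final(45,0,1)
    p=np.array(seat)+l*scan.e0+f*scan.a-Rt.apply(C)
    return p,Rt
E
python3 - <<'E'
from h import *; import scan
st(); p,Rt=pre(.05,.008); rel(p,Rt=Rt); print(p,Rt.as_matrix())
q=r.observe()['joint_pos']; x=np.load('off.npy')
print(scan.ik(p,Rt,x,q)); 
P,d=snap('scene','s10.png');u,v=np.round(proj('scene',[.537,-.189,.12])).astype(int); cv2.imwrite('pics/s10c.png',cv2.resize(P[v-40:v+40,u-40:u+40,::-1],(560,560),interpolation=cv2.INTER_CUBIC))
E
```

```text
clock: 16.68
position: [0.5243, -0.1891, 0.1204]
tool_rot: [-0.003, -2.364, 0.002]
contact_force: [0.3, -0.8, -2.4]
finger_gap: 0.061
t 16.68 p [ 524.3 -189.1  120.4] y_t [ 0.001  1.    -0.002] z_t [-0.702 -0.001 -0.713] F [ 0.3 -0.8 -2.4] T [-0.04 -0.95  0.02] gap 61.0 q [ 0.64  0.94 -0.78  1.41  0.5   1.84  1.32]
turn [-0.002 -1.214 -0.002] deg 69.6 shift(before) [ -14.6 -162.5   20. ] shift(after) [  13.6 -162.6   20.2]
[ 0.5205205 -0.3517     0.0962427] [[-0.90630779  0.          0.42261826]
 [ 0.          1.          0.        ]
 [-0.42261826  0.         -0.90630779]]
(array([ 1.45093378,  0.72025281, -1.0962203 ,  1.99593486,  0.86805159,
        0.51204817,  1.45567023]), np.float64(0.01858965521798294), np.float64(0.0002725754803953626))
```

View pics/s10c.png

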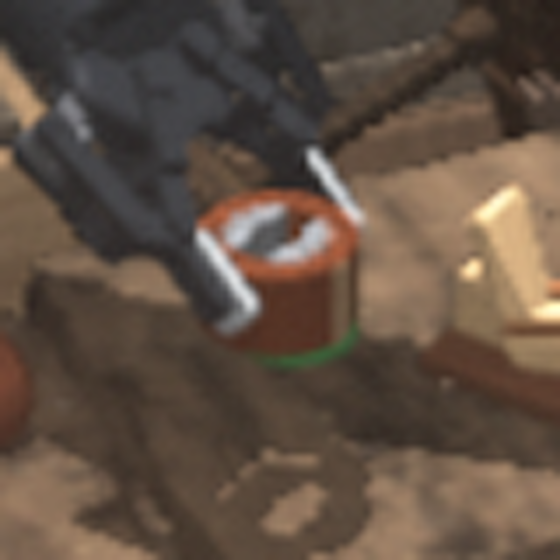

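```bash
python3 -m jog '[[0,-0.1,0,0,-10,0,0.5],[0,-0.15,0,0,-20,0,0.5],[0,-0.15,0,0,-20,0,0.5],[0,-0.15,0,0,-20,0,0.5],[0,-0.15,0,0,-20,0,0.5],[0,0,0,0,0,0,0.5]]'
python3 - <<'E'
from h import *; import scan
st(); p,Rt=pre(.05,.008); rel(p,Rt=Rt)
E
```

```text
clock: 17.48
position: [0.5193, -0.2825, 0.1175]
tool_rot: [-0.011, -3.056, 0.004]
contact_force: [-0.7, -0.5, -2.8]
finger_gap: 0.0609
t 17.48 p [ 519.3 -282.5  117.5] y_t [ 0.007  1.    -0.003] z_t [-0.086 -0.002 -0.996] F [-0.7 -0.5 -2.8] T [ 0.09 -0.09  0.  ] gap 60.9 q [ 1.06  0.68 -0.94  1.76  0.63  1.12  1.45]
turn [-0.004 -0.522 -0.006] deg 29.9 shift(before) [ -3.5 -69.1  21.2] shift(after) [  7.9 -69.2  19.7]
```

```bash
python3 -m jog '[[0,-0.13,0,0,-17,0,0.5],[0,-0.13,0,0,-17,0,0.5],[0,-0.13,0,0,-17,0,0.5],[0,-0.13,0,0,-17,0,0.5],[0,0,0,0,0,0,0.5],[0,0,0,0,0,0,0.5]]'
python3 - <<'E'
from h import *; import scan
st(); p,Rt=pre(.05,.008); rel(p,Rt=Rt)
E
```

```text
clock: 18.23
position: [0.5244, -0.3457, 0.1189]
tool_rot: [-0.001, 2.703, 0.0]
contact_force: [-0.3, -0.4, -1.5]
finger_gap: 0.0614
t 18.23 p [ 524.4 -345.7  118.9] y_t [-0.  1. -0.] z_t [ 0.424  0.    -0.906] F [-0.3 -0.4 -1.5] T [ 0.03  0.57 -0.06] gap 61.4 q [ 1.42  0.65 -1.06  1.98  0.71  0.5   1.57]
turn [0.    0.002 0.   ] deg 0.1 shift(before) [13.1 -5.9 18.8] shift(after) [13.1 -6.  18.9]
```

Orientation reached. Check the held roll against the rest in both cameras.

```bash
python3 - <<'E'
from h import *; import scan
s=r.observe(); Rt=R.from_rotvec(s['tool_rot']); c=s['position']+Rt.apply(C_T); a=Rt.apply(A_T); print('roll c pred',np.round(c,4),'axis',np.round(a,3),'elev',np.degrees(np.arcsin(a[2])))
ims=[]
for n in('scene','top'):
    p,d=snap(n,n+'11.png'); im=p[:,:,::-1].copy()
    P=cloud(n,d); m=(np.linalg.norm(P-c,axis=-1)<.04)
    print(n,m.sum(),np.round(proj(n,c),1))
    # front face points: brown-ish/grey close to plane
    h=(P-c)@a; rad=np.linalg.norm((P-c)-h[...,None]*a,axis=-1)
    f=m&(rad<.034)&(h>.010)
    if f.sum()>20:
        q=P[f]; C=q.mean(0); _,_,V=np.linalg.svd(q-C); print('face n',np.round(V[2],3),'h mean',h[f].mean(),'std', h[f].std(),f.sum())
    u,v=np.round(proj(n,c+[0,0,-.02])).astype(int); k=32
    ims.append(cv2.resize(im[v-k:v+k,u-k:u+k],(400,400),interpolation=cv2.INTER_CUBIC))
cv2.imwrite('pics/b11.png',np.hstack(ims))
E
```

```text
roll c pred [ 0.524  -0.3457  0.1323] axis [-0.938 -0.     0.346] elev 20.21871788695513
scene 221 [291.9 141.1]
face n [-0.953  0.013  0.302] h mean 0.015290298847850355 std 0.002320979133327557 110
top 326 [321.1 191.5]
face n [-0.93   0.01   0.369] h mean 0.014283274279647923 std 0.0021393405956715195 90
```

View pics/b11.png

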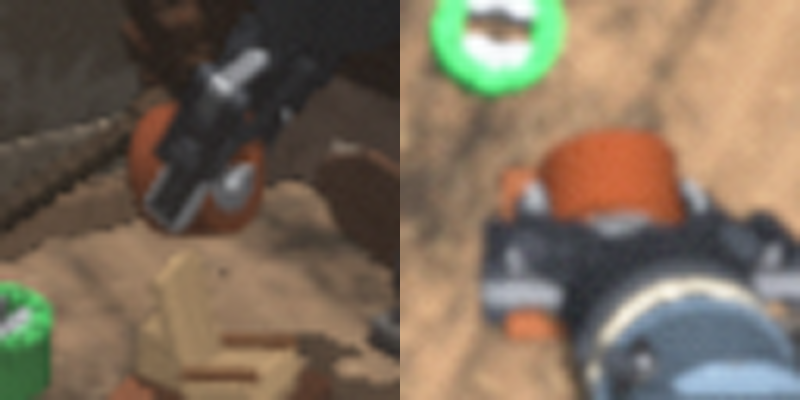

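```bash
python3 - <<'E'
from h import *; import scan
D=np.load('d0.npz'); seat=np.array([.5105,-.3517,.06]); a=scan.a;e0=scan.e0
for n in D:
    P=cloud(n,D[n]); q=P-seat; h=q@a; e=q@e0; y=q[...,1]
    m=(abs(h+.018)<.008)&(e>-.02)&(e<.012)&(abs(y)<.03)
    print(n,'board h med',np.round(np.percentile(h[m],[10,50,90])*1000,1),'y ext',np.round(np.percentile(y[m],[2,50,98])*1000,1),m.sum())
    m=(abs(e+.031)<.012)&(h>-.012)&(h<.035)&(abs(y)<.04)&(P[...,2]>.018)
    print('  dowels y',np.round(np.percentile(y[m],[2,25,50,75,98])*1000,1),'e',np.round(np.percentile(e[m],[10,50,90])*1000,1),m.sum())
s=r.observe(); Rt=R.from_rotvec(s['tool_rot']); c=s['position']+Rt.apply(C_T); a=Rt.apply(A_T)
for n in('scene','top'):
    p,d=r.grab_frame(n); P=cloud(n,d); q=P-c; h=q@a; rv=q-h[...,None]*a; rad=np.linalg.norm(rv,axis=-1)
    red=(p[...,0].astype(int)-p[...,2]>40)
    f=red&(rad<.036)&(abs(h)<.03); print(n,'red',f.sum(),'h pct',np.round(np.percentile(h[f],[2,10,50,90,98])*1000,1),'y',np.round(np.percentile(q[f][:,1],[2,50,98])*1000,1),'e',np.round(np.percentile((q@scan.e0)[f],[2,50,98])*1000,1))
    # circle fit on side points
    g=red&(rad<.04)&(rad>.024)&(h<.01)&(h>-.022)
    X=np.stack([q[g][:,1],(q@scan.e0)[g]],1)
    o=scan.least_squares(lambda t:np.hypot(X[:,0]-t[0],X[:,1]-t[1])-.031,[0,0],loss='soft_l1',f_scale=.002); print('  circ centre (y,e)',np.round(o.x*1000,1),g.sum(),np.sqrt(2*o.cost/g.sum())*1000)
E
```

```text
scene board h med [-22.9 -20.6 -19.2] y ext [-14.2   5.9  20.5] 81
  dowels y [-17.4 -10.9   6.8  22.8  26.4] e [-40.6 -32.4 -26.8] 132
top board h med [-20.9 -19.4 -18.3] y ext [-18.   -0.3  15.4] 56
  dowels y [-22.5 -13.3  -2.1   9.8  20.5] e [-35.  -31.  -25.2] 166
scene red 104 h pct [-19.4 -16.2  -7.   16.1  17.1] y [-25.6  17.3  32.3] e [-30.7  10.2  30.9]
  circ centre (y,e) [1.6 0.1] 65 1.0476938016915291
top red 283 h pct [-18.6 -14.7   0.8  15.9  17.4] y [-27.6   1.8  28. ] e [10.7 27.1 34.3]
  circ centre (y,e) [-1.7  0.7] 209 1.3114199446782475
```

```bash
python3 - <<'E'
from h import *; import scan
S=(.5115,-.3507,.06)
for l,f in((.045,.006),(.006,.006),(.002,.001)):
    p,Rt=pre(l,f,S); rel(p,Rt=Rt); print(scan.ik(p,Rt,np.load('off.npy'),r.observe()['joint_pos']))
print(Rt.inv().apply(-scan.e0),Rt.inv().apply(-scan.a))
E
```

```text
turn [-0.001  0.003  0.002] deg 0.2 shift(before) [15.1 -5.  24.5] shift(after) [15.  -5.1 24.5]
(array([ 1.38889181,  0.67107942, -0.99347944,  2.00390203,  0.75810409,
        0.44432882,  1.54129514]), np.float64(0.0021331544083979096), np.float64(2.3727197796532637e-05))
turn [-0.001  0.003  0.002] deg 0.2 shift(before) [42.7 -4.9 52. ] shift(after) [42.5 -5.1 52.1]
(array([ 1.34800377,  0.68906232, -0.90637625,  2.0464801 ,  0.82334153,
        0.35688756,  1.49653509]), np.float64(0.005987120826762011), np.float64(7.389848342992202e-05))
turn [-0.001  0.003  0.002] deg 0.2 shift(before) [42.  -4.9 58.3] shift(after) [41.8 -5.1 58.5]
(array([ 1.32989188,  0.69535641, -0.88884721,  2.04297262,  0.83409155,
        0.34737973,  1.48465585]), np.float64(0.006772455188800333), np.float64(8.444178139204493e-05))
[0.70710678 0.         0.70710678] [-0.70710678  0.          0.70710678]
```

```bash
python3 -m jog '[[0,0,0,5,-5,8.2,0.5],[0,0,0,5,0,8.2,0.5],[0,0,0,5,0,8.1,0.5],[0,0,0,7,0,7,0.5],[0,0,0,7,0,7,0.5],[0,0,0,5,0,5,0.5],[0,0,0,0,0,0,0.5]]'
python3 - <<'E'
from h import *; import scan
S=(.5115,-.3507,.06)
st()
for l,f in((.006,.006),(.002,.001)):
    p,Rt=pre(l,f,S); rel(p,Rt=Rt)
c=np.array([.512,-.351,.07]); ims=[]
for n in('scene','top'):
    p,d=snap(n,n+'12.png'); u,v=np.round(proj(n,c)).astype(int); k=26
    ims.append(cv2.resize(p[v-k:v+k,u-k:u+k,::-1],(400,400),interpolation=cv2.INTER_CUBIC))
cv2.imwrite('pics/b12.png',np.hstack(ims))
E
```

```text
clock: 19.3
position: [0.5106, -0.3521, 0.0644]
tool_rot: [0.001, 2.703, -0.002]
contact_force: [0.6, -0.8, -1.8]
finger_gap: 0.0613
t 19.3 p [ 510.6 -352.1   64.4] y_t [ 0.001  1.    -0.001] z_t [ 0.424 -0.001 -0.906] F [ 0.6 -0.8 -1.8] T [-0.1   0.58 -0.01] gap 61.3 q [ 1.37  0.69 -0.94  2.03  0.8   0.39  1.52]
turn [-0.001  0.002 -0.001] deg 0.1 shift(before) [6.3 1.4 8.2] shift(after) [6.3 1.4 8.3]
turn [-0.001  0.002 -0.001] deg 0.1 shift(before) [ 5.6  1.4 14.6] shift(after) [ 5.6  1.4 14.6]
```

View pics/b12.png

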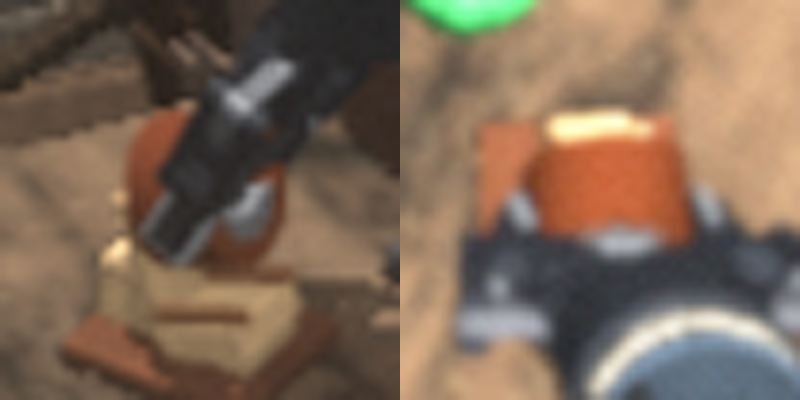

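```bash
python3 -m jog '[[0,0,0,3.2,1.2,4.1,0.5],[0,0,0,3.1,0,4.1,0.5],[0,0,0,-0.3,0,2.2,0.5],[0,0,0,-0.3,0,2.2,0.5],[0,0,0,0,0,0,0.5]]'
python3 - <<'E'
from h import *; import scan
S=(.5115,-.3507,.06)
st(); p,Rt=pre(0,0,S); rel(p,Rt=Rt); f=r.observe()['contact_force']; print('F·a',f@scan.a,'F·e',f@scan.e0)
E
```

```text
clock: 20.02
position: [0.5115, -0.3509, 0.0511]
tool_rot: [0.001, 2.702, -0.002]
contact_force: [0.5, -0.2, -0.9]
finger_gap: 0.061
t 20.02 p [ 511.5 -350.9   51.1] y_t [ 0.001  1.    -0.001] z_t [ 0.425 -0.002 -0.905] F [ 0.5 -0.2 -0.9] T [-0.01  0.62  0.05] gap 61.0 q [ 1.34  0.69 -0.9   2.04  0.83  0.35  1.49]
turn [-0.002  0.003 -0.   ] deg 0.2 shift(before) [1.6 0.2 4.4] shift(after) [1.6 0.2 4.4]
F·a -0.76333970475521 F·e -0.6670951218299092
```

```bash
python3 -m jog '[[0,0,0,0.7,0,0.7,0.5],[0,0,0,0.7,0,0.7,0.5],[0,0,0,0.7,0,0.7,0.5],[0,0,0,0,0,0,0.5]]'
python3 - <<'E'
from h import *; import scan
S=(.5115,-.3507,.06)
st(); p,Rt=pre(0,0,S); rel(p,Rt=Rt); f=r.observe()['contact_force']; print('F·a',f@scan.a,'F·e',f@scan.e0)
E
```

```text
clock: 20.52
position: [0.5101, -0.351, 0.0483]
tool_rot: [0.001, 2.703, -0.002]
contact_force: [-0.1, 0.5, -0.9]
finger_gap: 0.0609
t 20.52 p [ 510.1 -351.    48.3] y_t [ 0.001  1.    -0.001] z_t [ 0.425 -0.002 -0.905] F [-0.1  0.5 -0.9] T [-0.02  0.62  0.  ] gap 60.9 q [ 1.33  0.69 -0.89  2.04  0.83  0.35  1.49]
turn [-0.002  0.003 -0.001] deg 0.2 shift(before) [-0.9  0.3  2.3] shift(after) [-0.9  0.3  2.3]
F·a -0.21509967350654127 F·e -0.8571194409778833
```

```bash
python3 -m jog '[[0,0,0,-0.7,0,0.7,0.5],[0,0,0,-0.7,0,0.7,0.5],[0,0,0,0.7,0,0.7,0.5],[0,0,0,0,0,0,0.5]]'
python3 - <<'E'
from h import *; import scan
S=(.5115,-.3507,.06)
st(); p,Rt=pre(0,0,S); rel(p,Rt=Rt); f=r.observe()['contact_force']; print('F·a',f@scan.a,'F·e',f@scan.e0)
c=np.array([.512,-.351,.06]); ims=[]
for n in('scene','top'):
    p,d=snap(n,n+'13.png'); u,v=np.round(proj(n,c)).astype(int); k=26
    ims.append(cv2.resize(p[v-k:v+k,u-k:u+k,::-1],(400,400),interpolation=cv2.INTER_CUBIC))
cv2.imwrite('pics/b13.png',np.hstack(ims))
E
```

```text
clock: 21.02
position: [0.5112, -0.3512, 0.0472]
tool_rot: [0.002, 2.704, -0.004]
contact_force: [-6.7, 0.8, 7.1]
finger_gap: 0.061
t 21.02 p [ 511.2 -351.2   47.2] y_t [ 0.002  1.    -0.002] z_t [ 0.424 -0.003 -0.906] F [-6.7  0.8  7.1] T [0.17 0.97 0.05] gap 61.0 q [ 1.33  0.7  -0.88  2.04  0.84  0.34  1.48]
turn [-0.003  0.002 -0.   ] deg 0.2 shift(before) [-0.4  0.5  0.9] shift(after) [-0.4  0.5  0.9]
F·a 8.736950076508826 F·e 4.386600140521399
```

View pics/b13.png

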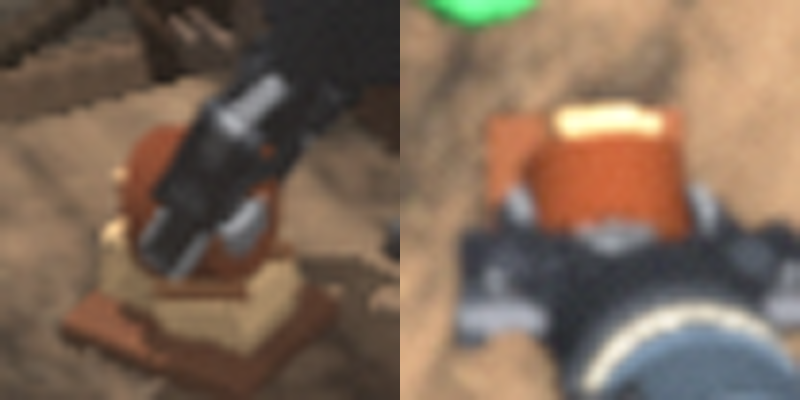

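```bash
python3 -m jog '[[0,0,0,0.4,0,0.3,0.5],[0,0,0,0,0,0,0.9],[0,0,0,0,0,0,0.9],[0,0,0,0,0,0,0.9],[0,0,0,0,0,0,0.9],[0,0,0,0,0,0,0.9]]'
python3 - <<'E'
from h import *; import scan
st()
c=np.array([.512,-.351,.06]); ims=[]
for n in('scene','top'):
    p,d=snap(n,n+'14.png'); u,v=np.round(proj(n,c)).astype(int); k=26
    ims.append(cv2.resize(p[v-k:v+k,u-k:u+k,::-1],(400,400),interpolation=cv2.INTER_CUBIC))
cv2.imwrite('pics/b14.png',np.hstack(ims))
E
```

```text
clock: 21.88
position: [0.5116, -0.3509, 0.0463]
tool_rot: [0.001, 2.702, -0.002]
contact_force: [0.1, -0.5, -1.2]
finger_gap: 0.0768
t 21.88 p [ 511.6 -350.9   46.3] y_t [ 0.001  1.    -0.001] z_t [ 0.425 -0.002 -0.905] F [ 0.1 -0.5 -1.2] T [-0.01  0.44 -0.  ] gap 76.8 q [ 1.33  0.7  -0.88  2.04  0.84  0.34  1.48]
```

View pics/b14.png

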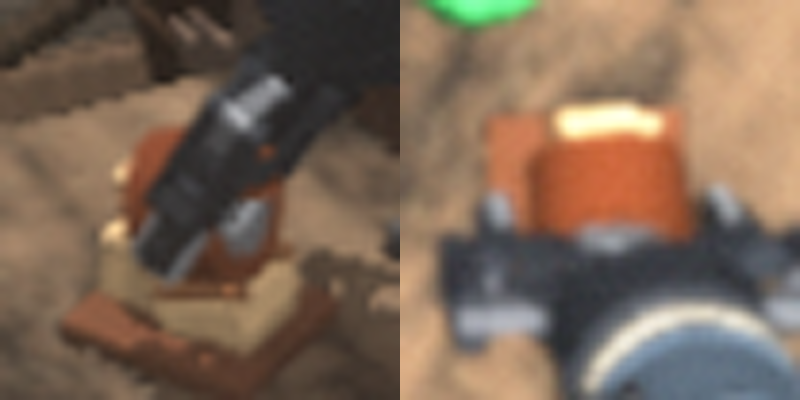

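```bash
python3 -m jog '[[0,0,0,0,0,-5,0.9],[0,0,0,0,0,-10,0.9],[0,0,0,0,0,-15,0.9],[0,0,0,0,0,-20,0.9],[0,0,0,0,0,-20,0.9],[0,0,0,0,0,-20,0.9],[0,0,0,0,0,-20,0.9],[0,0,0,0,0,0,0.9]]'
python3 - <<'E'
from h import *; import scan
st()
seat=np.array([.5115,-.3507,.06]); a=scan.a; c=seat; ims=[]
for n in('scene','top'):
    p,d=snap(n,n+'15.png'); u,v=np.round(proj(n,c)).astype(int); k=26
    ims.append(cv2.resize(p[v-k:v+k,u-k:u+k,::-1],(400,400),interpolation=cv2.INTER_CUBIC))
    P=cloud(n,d); q=P-seat; h=q@a; rad=np.linalg.norm(q-h[...,None]*a,axis=-1)
    red=(p[...,0].astype(int)-p[...,2]>40); f=red&(rad<.04)&(abs(h)<.03)&((q@scan.e0)>-.022)
    ff=f&(h>.012)&(rad<.029); Q=P[ff]
    if len(Q)>15: _,_,V=np.linalg.svd(Q-Q.mean(0)); nn=V[2]*np.sign(V[2]@a); print('face h',np.round(np.median(h[ff])*1000,1),'n',np.round(nn,3),len(Q))
    g=f&(rad>.024)&(h<.01); X=np.stack([q[g][:,1],(q@scan.e0)[g]],1)
    o=scan.least_squares(lambda t:np.hypot(X[:,0]-t[0],X[:,1]-t[1])-.031,[0,0],loss='soft_l1',f_scale=.002)
    print(n,'h',np.round(np.percentile(h[f],[2,98])*1000,1),'circ(y,e)',np.round(o.x*1000,1),g.sum())
cv2.imwrite('pics/b15.png',np.hstack(ims))
E
```

```text
clock: 22.98
position: [0.4647, -0.3516, 0.1473]
tool_rot: [0.003, 2.701, -0.005]
contact_force: [-0.3, -0.3, 0.5]
finger_gap: 0.0768
t 22.98 p [ 464.7 -351.6  147.3] y_t [ 0.003  1.    -0.003] z_t [ 0.426 -0.004 -0.904] F [-0.3 -0.3  0.5] T [-0.    0.49  0.05] gap 76.8 q [ 1.63  0.6  -1.2   2.05  0.64  0.53  1.68]
face h 16.1 n [-0.939  0.007  0.345] 86
scene h [-23.9  18.4] circ(y,e) [ 0.5 -0.9] 135
face h 17.1 n [-0.931  0.004  0.366] 66
top h [-23.6  18.5] circ(y,e) [-3.3 -0.2] 189
```

View pics/b15.png

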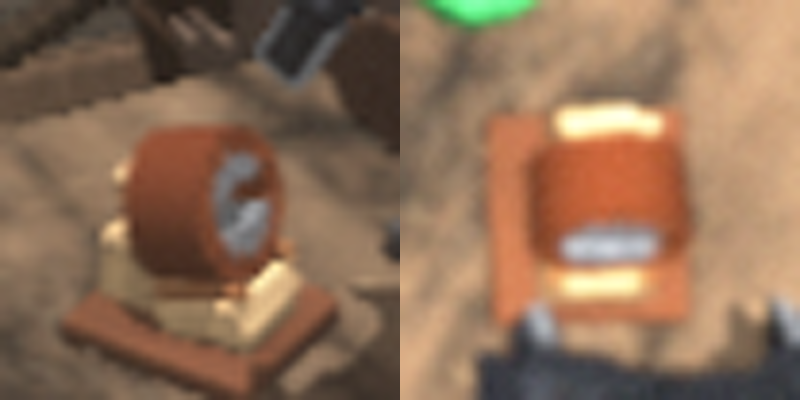

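View pics/scene15.png

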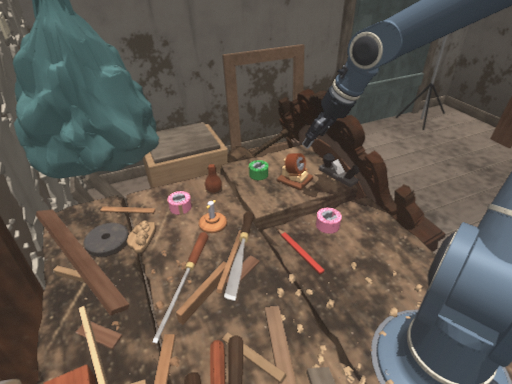

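```bash
python3 - <<'E'
from h import *
r.sign_off(); st()
E
```

```text
the job is handed in; nothing more can be done
the job is handed in; nothing more can be done
```

I turned the brown roll about 76° anticlockwise on the spindle and felt upward. It came free and I lifted it straight off. I laid it flat at about (0.537, -0.189) and let go. Then I took it again with a 45° tilted grip, stood it in the rest against the backboard and dowels, released it and backed away. The job was handed in at about 23 s of the 61 s; it reported no verdict.

**Last checks:**
- **Lean:** the roll's front face measured about 20–21° of lean in both cameras, against the 20° wanted.
- **Position:** the centre came out within about 3.5 mm of my estimate of the seat. The two cameras disagreed by about 4 mm sideways, as they had all along, so this is not exact to a millimetre.
- **Robot:** clear of the roll and the rest, with about 0.5 N on the wrist.
- **Bystanders:** the bulb handle, carving and plane looked unmoved in the last scene picture. I did not measure their positions again.

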